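# Turn a manifold block in its jaw fixture and set the calibrator range

## Robot

A 7-joint arm with a two-finger parallel gripper is mounted at the origin on the work surface. World frame = base frame: x ahead of the robot, y to its left, z up, the work surface at z = 0. Lengths are in m, angles in rad, forces in N, time in s.
With the tool pointing down it reaches from about 0.425 to 0.925 m from the base axis. Payload 6.8 kg.
Tool frame: the origin (TCP) lies on the mounting face of the last link; the fingertips stand 173 mm ahead of it and the grasp point (between the pads) lies 155 mm ahead of it; z points along the fingers, y is the line along which they close (so a half turn about z gives the same grasp; the last joint's range is limited). The gripper opens to 85 mm and grips with 20 to 120 N. Pads are 22 mm wide; open, the fingers measure 114 mm over their backs; the gripper's body (76 mm by 85 mm) begins 54 mm behind the grasp point. The pads swing forward as they close: fully open they stand 13 mm farther back than shut.
Start: joints at [-1.314, 0.477, 0.022, 1.555, -0.011, 1.109, -0.083], TCP at [0.241, 0.631, 0.405] pointing down, gripper open.
Joint ranges: [-2.96, 2.96], [-0.34, 2.1], [-1.41, 1.46], [0.24, 2.44], [-1.37, 4.51], [0.17, 1.92], [-2.96, 2.96]. Speed limits (rad/s): [2.39, 2.39, 3.14, 3.14, 3.14, 3.14, 3.14].

## Interface

Orientations are given as a rotation vector (axis times angle).
In Python, from bench import r gives the robot as it stands.
- The arm moves only by the tool arm_command, never from a script. Its argument "plan" is a list of rows, each an object of numbers: "claw": the closure, from 0 (fully open) to 1 (shut); "tx", "ty", "tz": the shift along the tool's x, y, z in m; "ax", "ay", "az": the turn, a rotation vector about the tool's x, y, z in degrees. A call has exactly 10 rows; each row shifts and turns the commanded pose from where the row before left it, along the tool's axes as they then stand; what a row does not reach is not made up. A row lasts 1/12 s, in which the tool goes at most 41.7 mm and 7.16 degrees, less where a joint would pass 70% of its speed; a pose out of reach is approached as far as the arm can. A call is refused whole if a number of a shift passes 0.0417 or a number of a turn 7.16, either way. A call with a gripper value outside its range is refused whole. The fingers move at their own pace and stop on an object; "squeeze" is the grip in N (left out, the last holds). Time passes only in rows, so rows that do not move let the fingers close, or fill a call up. It gives the time, the measured TCP pose, the force, the opening and the grip force at its end, in the units of the state.
- r.get_obs(): the state, without advancing time (a new reading comes with each control period).
- r.grab_frame(name): name is "scene" or "top"; returns the picture (480x640x3 uint8, red, green, blue); there is no depth.
- r.camera_model(name): a dict with "fx", "fy", "cx", "cy" (pixels), "position" and "orientation" of the camera in the world. Camera axes: x right, y up, looking along -z (the intrinsics and any distortion apply to the point x, -y, -z); pixel columns grow to the right and rows downward; lengths in m; the calibration is good to about 2 mm. A picture is of the moment at which its call begins. camera_model takes no time and is no camera call.
- r.hand_in(): hands the job in; it is judged then, once.
Trained networks look in the newest picture that a camera, given by its name, has taken for a name from the list of things; names that differ only in an ending like _2 or _b are one class to them, and where a whole thing is asked for, a point or a joint stands for the part that bears it (a point fixed in the world has none). Each returns a list of dicts, best first, with "confidence" (0 to 1); they miss things now and then, are a little off and sometimes report something else, mostly with a low value. They report only what shows in the picture. A call takes as long as a camera call.
- r.boxes_of(target, camera): "location" ([x, y, z] in m, in the coordinates of the camera as it stood for that picture, good to about 4 mm: the middle of the surface that is visible of it).
- r.tip_of(target, camera): "location" ([x, y, z] in m, in the coordinates of the camera as it stood for that picture, good to about 4 mm: a listed point, or the origin of a listed thing).
The state is a dict: "clock": time; "joints": joint angles; "qvel": joint speeds; "tau": joint torques, N m; "tcp_pos": TCP position; "orientation": TCP orientation; "contact_force": force on the tool from outside, world axes, zero at the start; "moment": the same for the moment, N m; "grip_width": finger opening in m; "gripper_force": force on a finger pad.
Only numpy, scipy, OpenCV 4.12 (cv2) and the standard library are available. Lean on these libraries where they do the work, as an engineer would, in place of code of your own. Each camera call takes 0.05 s, during which the arm holds its last target. There are 200 camera calls.

## Task

First turn the calibrator's range selector anticlockwise all the way back to its vented end stop; only then open the slide-jaw fixture, turn the manifold block a quarter turn so that the jaws hold it by its two small end faces and its wide ported faces are free, standing upright and flat on the bed about midway across the jaws' width, and push the jaw home on it. With the block clamped again, turn the selector exactly four clicks clockwise from the end stop; at any time put every loose brass blanking plug into the grey tray, each on the tray's floor, not stacked. The jaw must never stand open unless the selector is at its end stop, and the two gauges and the blue transmitter on the bench stay where they are.

Things in the scene. Friction and masses are not known exactly. Their poses are not given: they have to be found in the camera images.
- calibrator: Black portable calibrator, box 250 x 210 x 90 mm (x, y, z), fixed to the bench; a carrying handle sticks out 23 mm on its -x side. Origin: centre of the underside, z up. The grey panel on top, 91 mm up, carries the selector, its axis at x = -30 mm, y = 0; the other panel fittings are at most 5 mm high.
- selector (a joint): Selector angle, rad, grows clockwise from above. Seven sprung clicks 30 deg apart: 0, 0.524, 1.047, 1.571, 2.094, 2.618, 3.142; 0 is the anticlockwise (vented) end stop, with the widest mark on the panel; hard stops 0.04 beyond the first and last. Let go, it snaps to the nearest click; turning takes up to 0.15 Nm. At 0 the pointer points to the calibrator's +y, at 1.571 to its +x.
- selector_grip (a point): On the selector's axis, 26 mm above the panel. The selector: round black skirt 44 mm across, 7 mm high, with a straight bar grip, 46 mm long, 14 mm wide, top 36 mm above the panel, a white pointer line along half of its top. Close the fingers across the bar here. The frame turns with it: x across the bar, y along it to the pointer end, z up.
- fixture: Slide-jaw fixture fixed to the bench: steel bed with its top 30 mm up, from x = -75 to +85 mm and 90 mm wide; fixed jaw 60 mm wide, rising 25 mm above the bed, clamping face at x = +50 mm. Origin: on the bench under the bed, in the middle of its width; x is the sliding direction, towards the fixed jaw; z up.
- bed (a point): Point on top of the bed, in the middle of the fully open jaws (10 mm along the fixture's x), axes as the fixture's. The fixed jaw's face is at x = +40 mm here, the moving jaw's face at x = -40 mm when fully open.
- jaw (a joint): Moving jaw, 36 mm thick, 60 mm wide, rising 25 mm above the bed; slides along the fixture's x. In m: 0 fully open (gap between the jaws 80 mm), grows as it closes: gap = 0.080 - value; stop at 0.050. It stays where it is left; moving it takes about 5 N. At the start it is closed on the block's 36 mm width.
- jaw_post (a point): Centre of the top of the upright steel post on the moving jaw, by which the jaw is pushed or pulled: 14 mm diameter, standing 35 mm above the jaw, its top 90 mm above the bench. The post's axis is 26 mm behind the jaw's clamping face; axes as the fixture's.
- block: Loose aluminium manifold block, 56 mm (x) by 36 mm (y) by 60 mm high (z), 0.2 to 0.45 kg. Origin: centre of its underside. The two wide faces (y = +-18 mm) carry two brass-rimmed ports each, the small end faces (x = +-28 mm) a dark plug. At the start it stands between the jaws, held across its 36 mm width, its x across the fixture.
- tray: Grey open tray fixed to the bench, 120 x 170 x 28 mm (its x, y, z), walls 4 mm. Origin: centre of the underside, z up; the inner floor is 4 mm up.
- plug1: Loose brass blanking plug: a knurled round head 26 mm across and 18 mm high, standing on the bench, with a 16 mm stub on top, 30 mm high in all. Origin: centre of the underside of the head, z up along its axis. Two to four such plugs are there; absent ones read None.
- plug2: Loose brass blanking plug: a knurled round head 26 mm across and 18 mm high, standing on the bench, with a 16 mm stub on top, 30 mm high in all. Origin: centre of the underside of the head, z up along its axis. Two to four such plugs are there; absent ones read None.
- plug3: Loose brass blanking plug: a knurled round head 26 mm across and 18 mm high, standing on the bench, with a 16 mm stub on top, 30 mm high in all. Origin: centre of the underside of the head, z up along its axis. Two to four such plugs are there; absent ones read None.
- plug4: Loose brass blanking plug: a knurled round head 26 mm across and 18 mm high, standing on the bench, with a 16 mm stub on top, 30 mm high in all. Origin: centre of the underside of the head, z up along its axis. Two to four such plugs are there; absent ones read None.
- digital_gauge: Round grey digital gauge, 96 mm across, 34 mm high. Origin: centre of its underside. Leave it alone.
- dial_gauge: Dial gauge lying on its back, 68 mm across, 26 mm high. Origin: centre of its underside. Leave it alone.
- transmitter: Blue pressure transmitter on a steel foot 60 x 50 mm, about 140 mm high and 87 mm wide at the top. Origin: centre of its underside. Leave it alone.

How it is judged:
By the outcome, as a careful person would: the job done as asked, in the order asked, and still so for the second after the job is handed in, with the robot touching nothing.
Of plug1, plug2, plug3, plug4 only 2 to 4 are there at a start; the rules pass over those that are not, and their reading is None.
At some moment in a run one of plug1, plug2, plug3, plug4 may be knocked a few centimetres aside while the robot is not near it.
Once in a run the grip may slacken for a moment while it holds something.
It also fails if it takes over 210 s, if anything falls off the work surface, if the arm or the gripper's body presses on something with over 40 N, if the wrist force passes 120 N, or if a joint passes its speed limit or range.

## Working session

There is one attempt and no reset: what is moved stays moved. The work goes in short steps, Python scripts to look and compute and a tool call to move; the robot and the scene stay as the last step left them, time stands still between calls to the robot, and variables do not carry over. Pictures are saved under pics/ and viewed, at most 14 in all, crops included, and the job is handed in when it is done.

Besides the shell and the picture viewer there is one more tool, called after "Request:" by a JSON object that holds its "method" and its "body". arm_command: Moves the arm, as the interface text tells. Its arguments: {"type":"object","properties":{"plan":{"type":"array","items":{"type":"object","properties":{"claw":{"type":"number"},"tx":{"type":"number"},"ty":{"type":"number"},"tz":{"type":"number"},"ax":{"type":"number"},"ay":{"type":"number"},"az":{"type":"number"}}}},"squeeze":{"type":"number"}},"required":["plan"]}

```bash
ls; mkdir -p pics; python3 - <<'E'
from bench import r
import cv2,numpy as np
o=r.get_obs()
for k,v in o.items(): print(k,np.round(v,3))
for c in("scene","top"):
    im=r.grab_frame(c); cv2.imwrite(f"pics/{c}0.png",im[:,:,::-1]); print(r.camera_model(c))
    for t in["calibrator","selector_grip","fixture","bed","jaw_post","block","tray","plug1","digital_gauge","dial_gauge","transmitter"]:
        for f in("boxes_of","tip_of"):
            try: print(c,t,f,[(round(d["confidence"],2),np.round(d["location"],3).tolist()) for d in getattr(r,f)(t,c)])
            except Exception as e: print(c,t,f,e)
E
```

```text
pics
clock 0.0
joints [-1.314  0.478  0.022  1.556 -0.011  1.109 -0.083]
qvel [ 0.     0.001  0.001 -0.001  0.001  0.001  0.001]
tau [-1.0000e-03 -5.9645e+01  1.6080e+00 -2.8120e+01  1.3000e-02  9.0000e-03
  0.0000e+00]
tcp_pos [0.241 0.63  0.404]
orientation [-5.700e-01 -3.089e+00  3.000e-03]
contact_force [ 0.515 -0.187  0.246]
moment [-0.039 -0.01   0.007]
gripper_force 0.0
grip_width 0.085
{'fx': 480.2376117954544, 'fy': 480.2376117954544, 'cx': 327.1709603227505, 'cy': 232.0875436574638, 'position': array([ 0.9054571 , -0.49686406,  0.93157592]), 'orientation': array([0.52154387, 0.18271606, 0.60558177])}
scene calibrator boxes_of [(0.94, [0.153, 0.275, -1.146])]
scene calibrator tip_of [(0.55, [0.161, 0.266, -1.243])]
scene selector_grip boxes_of [(0.62, [0.135, 0.329, -1.156])]
scene selector_grip tip_of [(0.63, [0.134, 0.338, -1.158])]
scene fixture boxes_of []
scene fixture tip_of []
scene bed boxes_of [(0.55, [0.062, 0.046, -1.082])]
scene bed tip_of [(0.77, [0.083, 0.058, -1.087])]
scene jaw_post boxes_of [(0.54, [0.059, 0.072, -1.069])]
scene jaw_post tip_of [(0.67, [0.06
[... 2194 characters left out ...]
0.146, -0.035, -1.034])]
top plug1 boxes_of [(0.72, [0.275, -0.178, -1.014]), (0.55, [0.123, -0.184, -1.017]), (0.54, [0.175, -0.19, -1.014])]
top plug1 tip_of [(0.72, [0.178, -0.189, -1.03]), (0.56, [0.128, -0.188, -1.036]), (0.52, [0.278, -0.182, -1.032]), (0.47, [0.046, -0.184, -1.036])]
top digital_gauge boxes_of [(0.94, [-0.238, 0.099, -1.063]), (0.71, [-0.04, 0.102, -1.069])]
top digital_gauge tip_of [(0.92, [-0.242, 0.1, -1.098]), (0.26, [0.37, 0.025, -1.083])]
top dial_gauge boxes_of []
top dial_gauge tip_of [(0.57, [-0.04, 0.098, -1.094])]
top transmitter boxes_of [(0.6, [0.353, 0.048, -0.958])]
top transmitter tip_of [(0.9, [0.371, 0.026, -1.086]), (0.34, [-0.146, -0.035, -1.035])]
```

View pics/top0.png

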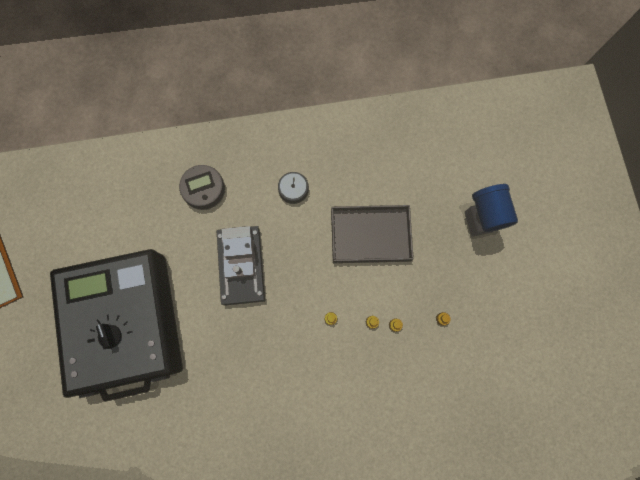

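View pics/scene0.png

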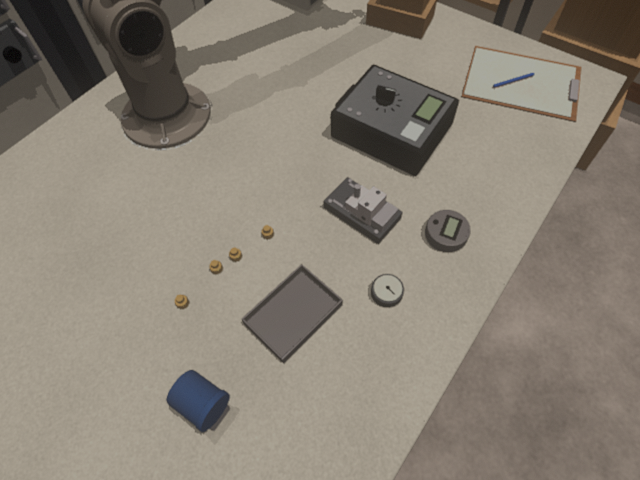

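```bash
cat > h.py <<'E'
from bench import r
import cv2,numpy as np
from scipy.spatial.transform import Rotation as R
def cam(c):
    m=r.camera_model(c); return m,R.from_rotvec(m["orientation"]).as_matrix(),np.array(m["position"])
def w(c,p): m,Q,t=cam(c); return Q@np.array(p)+t
def proj(c,P):
    m,Q,t=cam(c); q=Q.T@(np.array(P)-t); return np.array([m["cx"]-m["fx"]*q[0]/q[2], m["cy"]+m["fy"]*q[1]/q[2]])
def ray(c,uv):
    m,Q,t=cam(c); d=Q@np.array([(uv[0]-m["cx"])/m["fx"],-(uv[1]-m["cy"])/m["fy"],-1]); return t,d
def atz(c,uv,z): t,d=ray(c,uv); return t+d*(z-t[2])/d[2]
def tri(uvs,uvt):
    (a,d),(b,e)=ray("scene",uvs),ray("top",uvt)
    s=np.linalg.lstsq(np.stack([d,-e],1),b-a,rcond=None)[0]
    p,q=a+s[0]*d,b+s[1]*e; return (p+q)/2,np.linalg.norm(p-q)
E
python3 - <<'E'
from h import *
L={"scene":dict(cal=[.161,.266,-1.243],sel=[.134,.338,-1.158],bed=[.083,.058,-1.087],post=[.066,.101,-1.044],block=[.096,.042,-1.076],tray=[-.072,-.17,-.983],p1=[-.203,-.054,-1.06],p2=[-.243,-.08,-1.044],p3=[-.133,-.004,-1.086],p4=[-.306,-.148,-1.008],dig=[.271,-.003,-1.082],dial=[.124,-.127,-1.009],tr=[-.22,-.328,-.89]),
"top":dict(cal=[-.391,-.189,-1.031],sel=[-.388,-.191,-.909],fix=[-.15,-.078,-1.062],bed=[-.15,-.056,-1.032],post=[-.149,-.069,-.967],block=[-.144,-.034,-1.035],tray=[.128,-.002,-1.074],p1=[.178,-.189,-1.03],p2=[.128,-.188,-1.036],p3=[.278,-.182,-1.032],p4=[.046,-.184,-1.036],dig=[-.242,.1,-1.098],dial=[-.04,.098,-1.094],tr=[.371,.026,-1.086])}
for c in L:
    for k,v in L[c].items(): P=w(c,v);print(c,k,P.round(3),proj(c,P).round(0))
E
```

```text
scene cal [0.516 0.296 0.003] [389. 129.]
scene sel [0.485 0.295 0.114] [383.  92.]
scene bed [0.605 0.041 0.03 ] [364. 206.]
scene post [0.583 0.043 0.09 ] [358. 186.]
scene block [0.627 0.033 0.031] [370. 213.]
scene tray [ 0.624 -0.252  0.003] [292. 315.]
scene p1 [ 0.437 -0.216 -0.001] [235. 257.]
scene p2 [ 0.422 -0.264  0.   ] [215. 269.]
scene p3 [ 0.461 -0.129  0.002] [268. 234.]
scene p4 [ 0.416 -0.363 -0.003] [181. 303.]
scene dig [0.789 0.106 0.   ] [447. 233.]
scene dial [ 0.754 -0.097  0.001] [386. 293.]
scene tr [ 0.612 -0.487  0.003] [208. 409.]
top cal [0.518 0.298 0.002] [125. 323.]
top sel [0.49  0.299 0.121] [102. 336.]
top fix [ 0.593  0.042 -0.005] [241. 269.]
top bed [0.608 0.039 0.029] [239. 260.]
top post [0.582 0.043 0.09 ] [235. 268.]
top block [0.629 0.03  0.031] [242. 249.]
top tray [ 0.624 -0.245 -0.   ] [369. 234.]
top p1 [ 0.427 -0.264  0.003] [395. 323.]
top p2 [ 0.437 -0.215 -0.002] [371. 322.]
top p3 [ 0.418 -0.364  0.003] [442. 320.]
top p4 [ 0.454 -0.134 -0.002] [332. 320.]
top dig [ 0.787  0.104 -0.002] [203. 189.]
top dial [ 0.752 -0.095  0.001] [293. 190.]
top tr [ 0.615 -0.49  -0.006] [477. 222.]
```

Top view: selector (108,335) with its pointer towards upper left, fixture (240,265), four plugs at (331,318), (373,322), (397,325), (444,319), tray (371,235). Next I'll zoom in for yaw angles.

```bash
cat >> h.py <<'E'
def crop(im,x,y,wd,ht,s): return cv2.resize(im[y:y+ht,x:x+wd],None,fx=s,fy=s,interpolation=cv2.INTER_CUBIC)
E
python3 - <<'E'
from h import *
a=cv2.imread("pics/top0.png");b=cv2.imread("pics/scene0.png")
g=lambda im:cv2.convertScaleAbs(im,alpha=1.5)
t=np.hstack([crop(g(a),60,290,100,75,4),crop(g(a),200,215,100,75,4)])
u=np.hstack([crop(g(b),340,65,100,75,4),crop(g(b),315,165,100,75,4)])
cv2.imwrite("pics/c1.png",np.vstack([t,u]))
E
```

```text
(no output)
```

View pics/c1.png

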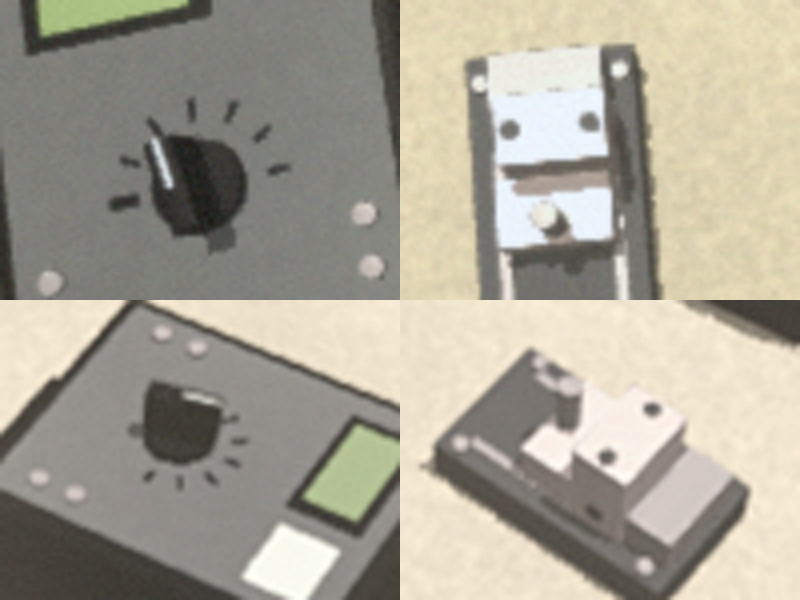

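Selector pointer is on the third mark (two clicks from the wide mark). Fixed jaw is on the world +x side, moving jaw and post on −x. Fit poses from corners.

```bash
python3 - <<'E'
from h import *
from scipy.optimize import least_squares as ls
def fit(pts,x0):
    def res(p):
        c,s=np.cos(p[2]),np.sin(p[2]);o=[]
        for cm,uv,(x,y,z) in pts: o+=list(proj(cm,[p[0]+c*x-s*y,p[1]+s*x+c*y,z])-uv)
        return o
    f=ls(res,x0,loss="soft_l1");print(f.x.round(4),np.degrees(f.x[2]).round(2),f.fun.reshape(-1,2).round(1).tolist())
T,S="top","scene"
t=lambda u,v,ox=200,oy=215,cx=400:(T,(ox+(u-cx)/4,oy+v/4))
s=lambda u,v:(S,(315+(u-400)/4,165+(v-300)/4))
fit([t(467,60)+((.085,.045,.03),),t(635,45)+((.085,-.045,.03),),s(435,450)+((-.075,-.045,.03),),s(530,348)+((-.075,.045,.03),),s(748,488)+((.085,-.045,.03),)] if 0 else
 [t(467,60)+((.085,.045,.03),),t(635,45)+((.085,-.045,.03),),s(435,450)+((-.075,-.045,.03),),s(530,348)+((-.075,.045,.03),),s(748,488)+((.085,.045,.03),),s(655,578)+((.085,-.045,.03),)],[.598,.042,.05])
# block top (z .09): 36(x) by 56(y)
fit([t(495,95)+((.018,.028,.09),),t(604,88)+((.018,-.028,.09),),t(499,165)+((-.018,.028,.09),),t(609,154)+((-.018,-.028,.09),)],[.63,.03,.05])
# selector marks
k=lambda u,v:(T,(60+u/4,290+v/4)); q=lambda u,v:(S,(340+u/4,65+(v-300)/4))
for n,p in [("0",k(122,203)),("1",k(130,162)),("2",k(155,130)),("3",k(192,110)),("4",k(231,111)),("5",k(262,132)),("6",k(278,169)),("s0",q(137,430)),("s6",q(228,420)),("s1",q(149,477)),("s5",q(238,440)),("s3",q(208,481)),("s2",q(181,482))]: print(n,atz(*p,.0915).round(4))
for p in[k(152,140),k(170,187)]: print("ptr",atz(*p,.127).round(4))
print("post",atz(*t(546,216),.09),atz(*s(568,384),.09))
# plugs/selector by both
print(tri((383,92),(102,336)))
E
```

```text
[ 0.595   0.0397 -0.0669] -3.83 [[-0.4, -1.3], [-0.4, -1.4], [-1.8, -2.1], [-1.1, -1.0], [0.3, -0.3], [-0.4, 4.0]]
[ 0.6247  0.0312 -0.0725] -4.15 [[-0.3, -0.0], [0.4, -0.7], [-0.4, 0.1], [0.3, 0.5]]
0 [0.487  0.3333 0.0915]
1 [0.5057 0.3283 0.0915]
2 [0.5189 0.3154 0.0915]
3 [0.5256 0.297  0.0915]
4 [0.5221 0.2785 0.0915]
5 [0.5097 0.2645 0.0915]
6 [0.491  0.2583 0.0915]
s0 [0.4672 0.2886 0.0915]
s6 [0.5084 0.328  0.0915]
s1 [0.4949 0.2593 0.0915]
s5 [0.5224 0.3167 0.0915]
s3 [0.5257 0.2768 0.0915]
s2 [0.5129 0.2668 0.0915]
ptr [0.511  0.3023 0.127 ]
ptr [0.4883 0.2956 0.127 ]
post [0.57989455 0.03990014 0.09      ] [0.58282387 0.04143071 0.09      ]
(array([0.48819707, 0.29844838, 0.11460917]), np.float64(0.007398633912270414))
```

```bash
python3 - <<'E'
from h import *
from scipy.optimize import least_squares as ls
M=np.array([[.487,.3333],[.5057,.3283],[.5189,.3154],[.5256,.297],[.5221,.2785],[.5097,.2645],[.491,.2583]])
f=ls(lambda p:(M-np.array([[p[0]+p[2]*np.cos(p[3]+np.pi/2-i*np.pi/6),p[1]+p[2]*np.sin(p[3]+np.pi/2-i*np.pi/6)] for i in range(7)])).ravel(),[.488,.296,.037,.05]);print(f.x,np.degrees(f.x[3]))
x,y,_,yaw=f.x
rows=[]
for c,(ox,oy) in(("top",(90,315)),("scene",(365,70))):
    im=cv2.convertScaleAbs(cv2.imread(f"pics/{c}0.png"),alpha=1.8);row=[crop(im,ox,oy,40,45,6)]
    for k in(2,3):
        g=row[0].copy();a=yaw+np.pi/2-k*np.pi/6;d=np.array([np.cos(a),np.sin(a)]);n=np.array([-d[1],d[0]])
        P=[np.r_[np.array([x,y])+d*i*.023+n*j*.007,.127] for i,j in((1,1),(1,-1),(-1,-1),(-1,1))]
        q=np.array([(proj(c,p)+.5-[ox,oy])*6 for p in P]).astype(int)
        cv2.polylines(g,[q],True,(0,0,255),1)
        q=np.array([(proj(c,np.r_[np.array([x,y])+d*i,.127])+.5-[ox,oy])*6 for i in(0,.023)]).astype(int);cv2.polylines(g,[q],False,(0,255,0),1)
        row.append(g)
    rows.append(np.hstack(row))
cv2.imwrite("pics/c2.png",np.vstack(rows))
E
```

```text
[0.48882987 0.29537005 0.03708571 0.05573205] 3.193211511660735
```

View pics/c2.png

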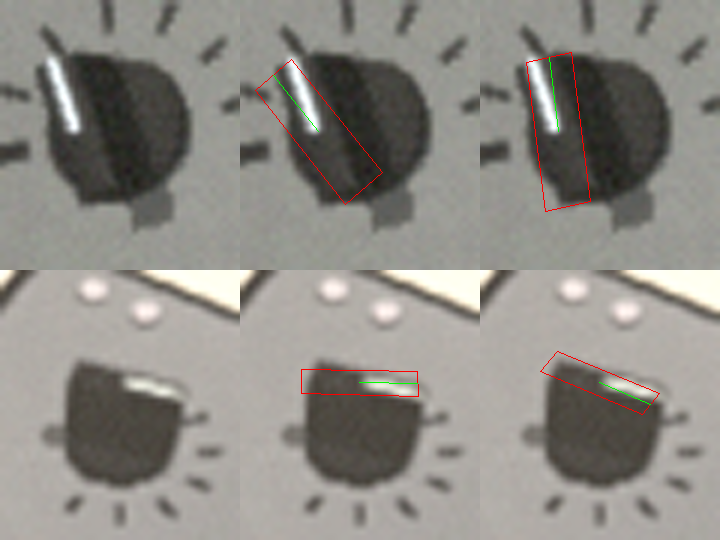

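Selector bar lies nearer the third click (world heading about 6°); I'll drive it to the stop and verify. The rest of the layout is clear. Now the move helper.

```bash
cat >> h.py <<'E'
def state():
    o=r.get_obs();Q=R.from_rotvec(o["orientation"]).as_matrix();return o,Q,np.degrees(np.arctan2(Q[1,1],Q[0,1]))
def go(x,y,z,head=None):
    "shift in tool axes to grasp-frame target (TCP z), before the turn; az to reach heading of tool y"
    o,Q,h=state();d=Q.T@(np.array([x,y,z])-o["tcp_pos"])
    print("t",round(o["clock"],2),"tcp",np.round(o["tcp_pos"],4),"head %.1f"%h,"F",np.round(o["contact_force"],1),"M",np.round(o["moment"],2),"w %.4f g %.1f"%(o["grip_width"],o["gripper_force"]),"tilt",np.round(Q[:,2],3),"j7 %.2f"%o["joints"][6])
    print("shift",(d*1000).round(1), "az %.1f"%((h-head+180)%360-180) if head is not None else "")
E
python3 -c "
from h import *
go(.4885,.296,.404,-84)"
```

```text
t 2.3 tcp [0.2408 0.6306 0.4047] head 69.1 F [ 0.2 -0.5  0.7] M [0.01 0.07 0.02] w 0.0850 g 0.0 tilt [-0.  0. -1.] j7 -0.08
shift [-350.8 -224.2    0.7] az 153.1
```

Request:
{"method": "arm_command", "body": {"plan": [{"tx":-0.0351,"ty":-0.0224,"claw":0},{"tx":-0.0351,"ty":-0.0224},{"tx":-0.0351,"ty":-0.0224},{"tx":-0.0351,"ty":-0.0224},{"tx":-0.0351,"ty":-0.0224},{"tx":-0.0351,"ty":-0.0224},{"tx":-0.0351,"ty":-0.0224},{"tx":-0.0351,"ty":-0.0224},{"tx":-0.0351,"ty":-0.0224},{"tx":-0.0351,"ty":-0.0224}]}}

```text
invalid input at $.plan[0]: expected keys claw, tx, ty, tz, ax, ay, az
```

Request:
{"method": "arm_command", "body": {"plan": [{"az":7},{"az":7},{"az":7},{"az":7},{"az":7},{"az":7},{"az":7},{"az":7},{"az":7},{"az":7}]}}

```text
invalid input at $.plan[0]: expected keys claw, tx, ty, tz, ax, ay, az
```

Request:
{"method": "arm_command", "body": {"plan": [{"az":7},{"az":7},{"az":7},{"az":7},{"az":7},{"az":7},{"az":7},{"az":7},{"az":7},{"az":7}]}}

```text
invalid input at $.plan[0]: expected keys claw, tx, ty, tz, ax, ay, az
```

Request:
{"method": "arm_command", "body": {"plan": [{"az":7},{"az":6},{},{},{},{},{},{},{},{}]}}

```text
invalid input at $.plan[0]: expected keys claw, tx, ty, tz, ax, ay, az
```

```bash
python3 -c "
from h import *
go(.4885,.296,.274,-84)"
```

```text
t 2.3 tcp [0.2408 0.6306 0.4047] head 69.1 F [ 0.2 -0.5  0.7] M [0.01 0.07 0.02] w 0.0850 g 0.0 tilt [-0.  0. -1.] j7 -0.08
shift [-350.8 -224.2  130.7] az 153.1
```

Request:
{"method": "arm_command", "body": {"plan": [{"claw":0,"tx":-0.0351,"ty":-0.0224,"tz":0,"ax":0,"ay":0,"az":0},{"claw":0,"tx":-0.0351,"ty":-0.0224,"tz":0,"ax":0,"ay":0,"az":0},{"claw":0,"tx":-0.0351,"ty":-0.0224,"tz":0,"ax":0,"ay":0,"az":0},{"claw":0,"tx":-0.0351,"ty":-0.0224,"tz":0,"ax":0,"ay":0,"az":0},{"claw":0,"tx":-0.0351,"ty":-0.0224,"tz":0,"ax":0,"ay":0,"az":0},{"claw":0,"tx":-0.0351,"ty":-0.0224,"tz":0,"ax":0,"ay":0,"az":0},{"claw":0,"tx":-0.0351,"ty":-0.0224,"tz":0,"ax":0,"ay":0,"az":0},{"claw":0,"tx":-0.0351,"ty":-0.0224,"tz":0,"ax":0,"ay":0,"az":0},{"claw":0,"tx":-0.0351,"ty":-0.0224,"tz":0,"ax":0,"ay":0,"az":0},{"claw":0,"tx":-0.0351,"ty":-0.0224,"tz":0,"ax":0,"ay":0,"az":0}]}}

```text
clock: 3.13
tcp_pos: [0.4897, 0.2942, 0.4051]
orientation: [0.57, 3.089, 0.001]
contact_force: [0.8, 0.8, 0.0]
grip_width: 0.085
gripper_force: 0.0
```

Request:
{"method": "arm_command", "body": {"plan": [{"claw":0,"tx":0,"ty":0,"tz":0,"ax":0,"ay":0,"az":7},{"claw":0,"tx":0,"ty":0,"tz":0,"ax":0,"ay":0,"az":7},{"claw":0,"tx":0,"ty":0,"tz":0,"ax":0,"ay":0,"az":7},{"claw":0,"tx":0,"ty":0,"tz":0,"ax":0,"ay":0,"az":7},{"claw":0,"tx":0,"ty":0,"tz":0,"ax":0,"ay":0,"az":7},{"claw":0,"tx":0,"ty":0,"tz":0,"ax":0,"ay":0,"az":7},{"claw":0,"tx":0,"ty":0,"tz":0,"ax":0,"ay":0,"az":7},{"claw":0,"tx":0,"ty":0,"tz":0,"ax":0,"ay":0,"az":7},{"claw":0,"tx":0,"ty":0,"tz":0,"ax":0,"ay":0,"az":7},{"claw":0,"tx":0,"ty":0,"tz":0,"ax":0,"ay":0,"az":7}]}}

```text
clock: 3.97
tcp_pos: [0.4888, 0.2961, 0.4048]
orientation: [-2.245, -2.197, -0.0]
contact_force: [-0.7, -0.4, 1.0]
grip_width: 0.0855
gripper_force: 0.0
```

Request:
{"method": "arm_command", "body": {"plan": [{"claw":0,"tx":0,"ty":0,"tz":0,"ax":0,"ay":0,"az":7},{"claw":0,"tx":0,"ty":0,"tz":0,"ax":0,"ay":0,"az":7},{"claw":0,"tx":0,"ty":0,"tz":0,"ax":0,"ay":0,"az":7},{"claw":0,"tx":0,"ty":0,"tz":0,"ax":0,"ay":0,"az":7},{"claw":0,"tx":0,"ty":0,"tz":0,"ax":0,"ay":0,"az":7},{"claw":0,"tx":0,"ty":0,"tz":0,"ax":0,"ay":0,"az":7},{"claw":0,"tx":0,"ty":0,"tz":0,"ax":0,"ay":0,"az":7},{"claw":0,"tx":0,"ty":0,"tz":0,"ax":0,"ay":0,"az":7},{"claw":0,"tx":0,"ty":0,"tz":0,"ax":0,"ay":0,"az":7},{"claw":0,"tx":0,"ty":0,"tz":0,"ax":0,"ay":0,"az":7}]}}

```text
clock: 4.8
tcp_pos: [0.4888, 0.2962, 0.4049]
orientation: [-3.099, -0.512, -0.0]
contact_force: [0.2, 0.2, -0.6]
grip_width: 0.0853
gripper_force: 0.0
```

```bash
python3 -c "
from h import *
go(.4885,.296,.274,-84)"
```

```text
t 4.8 tcp [0.4888 0.2962 0.4049] head -71.2 F [ 0.2  0.2 -0.6] M [ 0.03 -0.   -0.03] w 0.0853 g 0.0 tilt [ 0.  0. -1.] j7 -1.67
shift [-3.000e-01  1.000e-01  1.309e+02] az 12.8
```

Request:
{"method": "arm_command", "body": {"plan": [{"claw":0,"tx":0,"ty":0,"tz":0,"ax":0,"ay":0,"az":6.4},{"claw":0,"tx":0,"ty":0,"tz":0,"ax":0,"ay":0,"az":6.4},{"claw":0.5,"tx":0,"ty":0,"tz":0.0335,"ax":0,"ay":0,"az":0},{"claw":0.5,"tx":0,"ty":0,"tz":0.0335,"ax":0,"ay":0,"az":0},{"claw":0.5,"tx":0,"ty":0,"tz":0.034,"ax":0,"ay":0,"az":0},{"claw":0.5,"tx":0,"ty":0,"tz":0.02,"ax":0,"ay":0,"az":0},{"claw":0.5,"tx":0,"ty":0,"tz":0.01,"ax":0,"ay":0,"az":0},{"claw":0.5,"tx":0,"ty":0,"tz":0,"ax":0,"ay":0,"az":0},{"claw":0.5,"tx":0,"ty":0,"tz":0,"ax":0,"ay":0,"az":0},{"claw":0.5,"tx":0,"ty":0,"tz":0,"ax":0,"ay":0,"az":0}], "squeeze": 40}}

```text
clock: 5.63
tcp_pos: [0.4896, 0.2964, 0.2753]
orientation: [-3.135, -0.172, -0.003]
contact_force: [-0.1, -0.4, 0.7]
grip_width: 0.0427
gripper_force: 0.0
```

Request:
{"method": "arm_command", "body": {"plan": [{"claw":1,"tx":0,"ty":0,"tz":0,"ax":0,"ay":0,"az":0},{"claw":1,"tx":0,"ty":0,"tz":0,"ax":0,"ay":0,"az":0},{"claw":1,"tx":0,"ty":0,"tz":0,"ax":0,"ay":0,"az":0},{"claw":1,"tx":0,"ty":0,"tz":0,"ax":0,"ay":0,"az":0},{"claw":1,"tx":0,"ty":0,"tz":0,"ax":0,"ay":0,"az":0},{"claw":1,"tx":0,"ty":0,"tz":0,"ax":0,"ay":0,"az":0},{"claw":1,"tx":0,"ty":0,"tz":0,"ax":0,"ay":0,"az":0},{"claw":1,"tx":0,"ty":0,"tz":0,"ax":0,"ay":0,"az":0},{"claw":1,"tx":0,"ty":0,"tz":0,"ax":0,"ay":0,"az":0},{"claw":1,"tx":0,"ty":0,"tz":0,"ax":0,"ay":0,"az":0}]}}

```text
clock: 6.47
tcp_pos: [0.4893, 0.2965, 0.275]
orientation: [-3.135, -0.172, -0.003]
contact_force: [-0.8, -0.6, 7.1]
grip_width: 0.0133
gripper_force: 41.4
```

```bash
python3 -c "
from h import *
go(.4885,.296,.274,-84)"
```

```text
t 6.47 tcp [0.4893 0.2965 0.275 ] head -83.7 F [-0.8 -0.6  7.1] M [-0.03  0.25 -0.11] w 0.0133 g 41.4 tilt [ 0.001  0.002 -1.   ] j7 -1.74
shift [-0.9  0.4  1. ] az 0.3
```

Request:
{"method": "arm_command", "body": {"plan": [{"claw":1,"tx":0,"ty":0,"tz":-0.0015,"ax":0,"ay":0,"az":0},{"claw":1,"tx":0,"ty":0,"tz":0,"ax":0,"ay":0,"az":-6},{"claw":1,"tx":0,"ty":0,"tz":0,"ax":0,"ay":0,"az":-6},{"claw":1,"tx":0,"ty":0,"tz":0,"ax":0,"ay":0,"az":-6},{"claw":1,"tx":0,"ty":0,"tz":0,"ax":0,"ay":0,"az":-6},{"claw":1,"tx":0,"ty":0,"tz":0,"ax":0,"ay":0,"az":-6},{"claw":1,"tx":0,"ty":0,"tz":0,"ax":0,"ay":0,"az":-6},{"claw":1,"tx":0,"ty":0,"tz":0,"ax":0,"ay":0,"az":-6},{"claw":1,"tx":0,"ty":0,"tz":0,"ax":0,"ay":0,"az":-6},{"claw":1,"tx":0,"ty":0,"tz":0,"ax":0,"ay":0,"az":-6}]}}

```text
clock: 7.3
tcp_pos: [0.4895, 0.2961, 0.2751]
orientation: [2.712, 1.584, 0.004]
contact_force: [5.0, 1.2, -7.6]
grip_width: 0.0132
gripper_force: 41.1
```

Request:
{"method": "arm_command", "body": {"plan": [{"claw":1,"tx":0,"ty":0,"tz":0,"ax":0,"ay":0,"az":-5},{"claw":1,"tx":0,"ty":0,"tz":0,"ax":0,"ay":0,"az":-5},{"claw":1,"tx":0,"ty":0,"tz":0,"ax":0,"ay":0,"az":-4},{"claw":1,"tx":0,"ty":0,"tz":0,"ax":0,"ay":0,"az":-4},{"claw":1,"tx":0,"ty":0,"tz":0,"ax":0,"ay":0,"az":-4},{"claw":1,"tx":0,"ty":0,"tz":0,"ax":0,"ay":0,"az":-4},{"claw":1,"tx":0,"ty":0,"tz":0,"ax":0,"ay":0,"az":-4},{"claw":1,"tx":0,"ty":0,"tz":0,"ax":0,"ay":0,"az":-2},{"claw":1,"tx":0,"ty":0,"tz":0,"ax":0,"ay":0,"az":0},{"claw":1,"tx":0,"ty":0,"tz":0,"ax":0,"ay":0,"az":0}]}}

```text
clock: 8.13
tcp_pos: [0.4899, 0.2959, 0.2751]
orientation: [2.175, 2.264, 0.004]
contact_force: [5.3, 0.2, -8.5]
grip_width: 0.0132
gripper_force: 41.1
```

```bash
python3 -c "
from h import *
go(.4885,.296,.404,3)"
```

```text
t 8.13 tcp [0.4899 0.2959 0.2751] head 2.3 F [ 5.3  0.2 -8.5] M [ 0.4  -1.24  0.14] w 0.0132 g 41.1 tilt [ 0.003  0.001 -1.   ] j7 -0.50
shift [   0.2   -1.  -128.9] az -0.7
```

Request:
{"method": "arm_command", "body": {"plan": [{"claw":1,"tx":0,"ty":0,"tz":0,"ax":0,"ay":0,"az":-1},{"claw":1,"tx":0,"ty":0,"tz":0,"ax":0,"ay":0,"az":-1},{"claw":1,"tx":0,"ty":0,"tz":0,"ax":0,"ay":0,"az":-1},{"claw":1,"tx":0,"ty":0,"tz":0,"ax":0,"ay":0,"az":-1},{"claw":1,"tx":0,"ty":0,"tz":0,"ax":0,"ay":0,"az":0},{"claw":1,"tx":0,"ty":0,"tz":0,"ax":0,"ay":0,"az":0},{"claw":1,"tx":0,"ty":0,"tz":0,"ax":0,"ay":0,"az":0},{"claw":1,"tx":0,"ty":0,"tz":0,"ax":0,"ay":0,"az":0},{"claw":1,"tx":0,"ty":0,"tz":0,"ax":0,"ay":0,"az":0},{"claw":1,"tx":0,"ty":0,"tz":0,"ax":0,"ay":0,"az":0}]}}

```text
clock: 8.97
tcp_pos: [0.49, 0.2958, 0.2751]
orientation: [2.098, 2.336, 0.004]
contact_force: [6.4, 1.4, -8.9]
grip_width: 0.0131
gripper_force: 41.5
```

```bash
python3 -c "
from h import *
go(.4885,.296,.404,3)"
```

```text
t 8.97 tcp [0.49   0.2958 0.2751] head 6.1 F [ 6.4  1.4 -8.9] M [ 0.41 -1.19 -0.65] w 0.0131 g 41.5 tilt [ 0.003  0.001 -1.   ] j7 -0.44
shift [   0.4   -1.1 -128.9] az 3.1
```

Request:
{"method": "arm_command", "body": {"plan": [{"claw":1,"tx":0,"ty":0,"tz":0,"ax":0,"ay":0,"az":3},{"claw":0.5,"tx":0,"ty":0,"tz":0,"ax":0,"ay":0,"az":0},{"claw":0.5,"tx":0,"ty":0,"tz":0,"ax":0,"ay":0,"az":0},{"claw":0.5,"tx":0,"ty":0,"tz":0,"ax":0,"ay":0,"az":0},{"claw":0.5,"tx":0,"ty":0,"tz":0,"ax":0,"ay":0,"az":0},{"claw":0.5,"tx":0,"ty":0,"tz":0,"ax":0,"ay":0,"az":0},{"claw":0.5,"tx":0,"ty":0,"tz":-0.03,"ax":0,"ay":0,"az":0},{"claw":0.5,"tx":0,"ty":0,"tz":-0.035,"ax":0,"ay":0,"az":0},{"claw":0.5,"tx":0,"ty":0,"tz":-0.035,"ax":0,"ay":0,"az":-6},{"claw":0.5,"tx":0,"ty":0,"tz":0,"ax":0,"ay":0,"az":-7}]}}

```text
clock: 9.8
tcp_pos: [0.4906, 0.297, 0.3822]
orientation: [1.876, 2.516, 0.017]
contact_force: [0.7, 0.8, 0.3]
grip_width: 0.0426
gripper_force: 0.0
```

Request:
{"method": "arm_command", "body": {"plan": [{"claw":0.5,"tx":0,"ty":0,"tz":0,"ax":0,"ay":0,"az":-7},{"claw":0.5,"tx":0,"ty":0,"tz":0,"ax":0,"ay":0,"az":-7},{"claw":0.5,"tx":0,"ty":0,"tz":0,"ax":0,"ay":0,"az":-7},{"claw":0.5,"tx":0,"ty":0,"tz":0,"ax":0,"ay":0,"az":-7},{"claw":0.5,"tx":0,"ty":0,"tz":0,"ax":0,"ay":0,"az":-7},{"claw":0.5,"tx":0,"ty":0,"tz":0,"ax":0,"ay":0,"az":-7},{"claw":0.5,"tx":0,"ty":0,"tz":0,"ax":0,"ay":0,"az":-7},{"claw":0.5,"tx":0,"ty":0,"tz":0,"ax":0,"ay":0,"az":-7},{"claw":0.5,"tx":0,"ty":0,"tz":0,"ax":0,"ay":0,"az":-7},{"claw":0.5,"tx":0,"ty":0,"tz":0,"ax":0,"ay":0,"az":-7}]}}

```text
clock: 10.63
tcp_pos: [0.4887, 0.296, 0.3753]
orientation: [-0.092, -3.14, 0.0]
contact_force: [-0.3, -1.3, 0.9]
grip_width: 0.0426
gripper_force: 0.0
```

```bash
python3 -c "
from h import *
go(.582,.0415,.375,86)"
```

```text
t 10.63 tcp [0.4887 0.296  0.3753] head 86.7 F [-0.3 -1.3  0.9] M [ 0.06 -0.05  0.01] w 0.0426 g 0.0 tilt [-0. -0. -1.] j7 0.83
shift [-108.  -248.6    0.3] az 0.7
```

Translate over the post, then verify the selector and post by picture.

Request:
{"method": "arm_command", "body": {"plan": [{"claw":0.5,"tx":-0.0135,"ty":-0.0311,"tz":0,"ax":0,"ay":0,"az":0},{"claw":0.5,"tx":-0.0135,"ty":-0.0311,"tz":0,"ax":0,"ay":0,"az":0},{"claw":0.5,"tx":-0.0135,"ty":-0.0311,"tz":0,"ax":0,"ay":0,"az":0},{"claw":0.5,"tx":-0.0135,"ty":-0.0311,"tz":0,"ax":0,"ay":0,"az":0},{"claw":0.5,"tx":-0.0135,"ty":-0.0311,"tz":0,"ax":0,"ay":0,"az":0},{"claw":0.5,"tx":-0.0135,"ty":-0.0311,"tz":0,"ax":0,"ay":0,"az":0},{"claw":0.5,"tx":-0.0135,"ty":-0.0311,"tz":0,"ax":0,"ay":0,"az":0},{"claw":0.5,"tx":-0.0135,"ty":-0.0311,"tz":0,"ax":0,"ay":0,"az":0},{"claw":0.5,"tx":0,"ty":0,"tz":0,"ax":0,"ay":0,"az":0.7},{"claw":0.5,"tx":0,"ty":0,"tz":0,"ax":0,"ay":0,"az":0}]}}

```text
clock: 11.47
tcp_pos: [0.5808, 0.0381, 0.3752]
orientation: [0.129, 3.139, -0.001]
contact_force: [-1.6, 1.1, -0.3]
grip_width: 0.0428
gripper_force: 0.0
```

```bash
python3 - <<'E'
from h import *
go(.582,.0415,.235,86)
s=[]
for c,(ox,oy) in(("top",(75,305)),("scene",(350,60))):
    im=r.grab_frame(c);cv2.imwrite(f"pics/{c}1.png",im[:,:,::-1]);s.append(crop(cv2.convertScaleAbs(im[:,:,::-1],alpha=1.8),ox,oy,66,60,6))
cv2.imwrite("pics/c3.png",np.hstack(s))
E
```

```text
t 11.47 tcp [0.5808 0.0381 0.3752] head 85.3 F [-1.6  1.1 -0.3] M [ 0.01  0.01 -0.03] w 0.0428 g 0.0 tilt [ 0.    -0.001 -1.   ] j7 1.33
shift [ -0.9   3.6 140.2] az -0.7
```

View pics/c3.png

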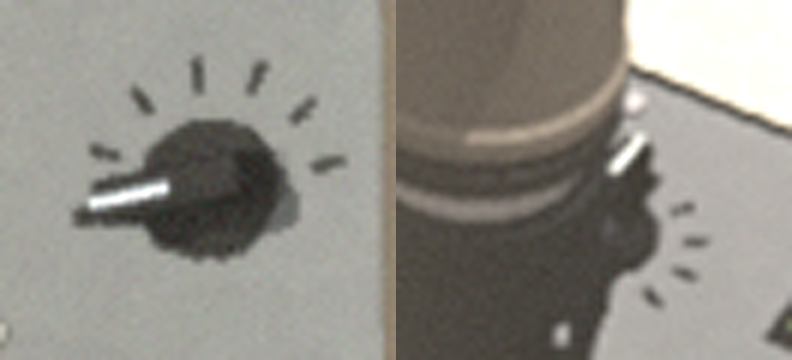

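The pointer (80,200) is on the widest mark, so the selector is vented. Now grip the post.

Request:
{"method": "arm_command", "body": {"plan": [{"claw":0.5,"tx":-0.001,"ty":0.002,"tz":0.03,"ax":0,"ay":0,"az":0},{"claw":0.5,"tx":0,"ty":0,"tz":0.03,"ax":0,"ay":0,"az":0},{"claw":0.5,"tx":0,"ty":0,"tz":0.03,"ax":0,"ay":0,"az":0},{"claw":0.5,"tx":0,"ty":0,"tz":0.03,"ax":0,"ay":0,"az":0},{"claw":0.5,"tx":0,"ty":0,"tz":0.02,"ax":0,"ay":0,"az":0},{"claw":0.5,"tx":0,"ty":0,"tz":0,"ax":0,"ay":0,"az":0},{"claw":0.5,"tx":0,"ty":0,"tz":0,"ax":0,"ay":0,"az":0},{"claw":1,"tx":0,"ty":0,"tz":0,"ax":0,"ay":0,"az":0},{"claw":1,"tx":0,"ty":0,"tz":0,"ax":0,"ay":0,"az":0},{"claw":1,"tx":0,"ty":0,"tz":0,"ax":0,"ay":0,"az":0}], "squeeze": 30}}

```text
clock: 12.4
tcp_pos: [0.5824, 0.0421, 0.2372]
orientation: [0.121, 3.136, -0.001]
contact_force: [-1.0, -2.4, 3.7]
grip_width: 0.013
gripper_force: 29.8
```

Request:
{"method": "arm_command", "body": {"plan": [{"claw":1,"tx":0,"ty":0,"tz":0,"ax":0,"ay":0,"az":0},{"claw":1,"tx":0,"ty":0,"tz":0,"ax":0,"ay":0,"az":0},{"claw":1,"tx":0,"ty":0,"tz":0,"ax":0,"ay":0,"az":0},{"claw":1,"tx":0,"ty":0,"tz":0,"ax":0,"ay":0,"az":0},{"claw":1,"tx":0,"ty":0,"tz":0,"ax":0,"ay":0,"az":0},{"claw":1,"tx":0,"ty":0,"tz":0,"ax":0,"ay":0,"az":0},{"claw":1,"tx":0,"ty":0,"tz":0,"ax":0,"ay":0,"az":0},{"claw":1,"tx":0,"ty":0,"tz":0,"ax":0,"ay":0,"az":0},{"claw":1,"tx":0,"ty":0,"tz":0,"ax":0,"ay":0,"az":0},{"claw":1,"tx":0,"ty":0,"tz":0,"ax":0,"ay":0,"az":0}]}}

```text
clock: 13.23
tcp_pos: [0.5824, 0.042, 0.2372]
orientation: [0.122, 3.136, -0.0]
contact_force: [-1.7, -2.4, 7.4]
grip_width: 0.0125
gripper_force: 29.2
```

```bash
python3 -c "
from h import *
go(.5381,.0445,.235,86)"
```

```text
t 13.23 tcp [0.5824 0.042  0.2372] head 85.5 F [-1.7 -2.4  7.4] M [-0.64  0.36 -0.03] w 0.0125 g 29.2 tilt [ 0.003 -0.    -1.   ] j7 1.34
shift [44.3 -1.   2. ] az -0.5
```

Request:
{"method": "arm_command", "body": {"plan": [{"claw":1,"tx":0,"ty":0,"tz":-0.002,"ax":0,"ay":0,"az":0},{"claw":1,"tx":0.004,"ty":0,"tz":0,"ax":0,"ay":0,"az":0},{"claw":1,"tx":0.005,"ty":0,"tz":0,"ax":0,"ay":0,"az":0},{"claw":1,"tx":0.006,"ty":0,"tz":0,"ax":0,"ay":0,"az":0},{"claw":1,"tx":0.006,"ty":0,"tz":0,"ax":0,"ay":0,"az":0},{"claw":1,"tx":0.006,"ty":0,"tz":0,"ax":0,"ay":0,"az":0},{"claw":1,"tx":0.006,"ty":0,"tz":0,"ax":0,"ay":0,"az":0},{"claw":1,"tx":0.006,"ty":0,"tz":0,"ax":0,"ay":0,"az":0},{"claw":1,"tx":0.003,"ty":0,"tz":0,"ax":0,"ay":0,"az":0},{"claw":1,"tx":0,"ty":0,"tz":0,"ax":0,"ay":0,"az":0}]}}

```text
clock: 14.07
tcp_pos: [0.5397, 0.0448, 0.2373]
orientation: [0.122, 3.138, -0.002]
contact_force: [1.7, -5.4, -7.5]
grip_width: 0.013
gripper_force: 30.7
```

```bash
python3 -c "
from h import *
go(.5381,.0445,.235,86)"
```

```text
t 14.07 tcp [0.5397 0.0448 0.2373] head 85.5 F [ 1.7 -5.4 -7.5] M [-0.92 -0.6   0.  ] w 0.0130 g 30.7 tilt [ 0.001 -0.001 -1.   ] j7 1.31
shift [ 1.5 -0.4  2.3] az -0.5
```

Request:
{"method": "arm_command", "body": {"plan": [{"claw":0.5,"tx":0,"ty":0,"tz":0,"ax":0,"ay":0,"az":0},{"claw":0.5,"tx":0,"ty":0,"tz":0,"ax":0,"ay":0,"az":0},{"claw":0.5,"tx":0,"ty":0,"tz":0,"ax":0,"ay":0,"az":0},{"claw":0.5,"tx":0,"ty":0,"tz":0,"ax":0,"ay":0,"az":0},{"claw":0.5,"tx":0,"ty":0,"tz":-0.03,"ax":0,"ay":0,"az":0},{"claw":0.5,"tx":0,"ty":0,"tz":-0.04,"ax":0,"ay":0,"az":0},{"claw":0.5,"tx":0,"ty":0,"tz":-0.04,"ax":0,"ay":0,"az":5.5},{"claw":0,"tx":0,"ty":0,"tz":0,"ax":0,"ay":0,"az":7},{"claw":0,"tx":0,"ty":0,"tz":0,"ax":0,"ay":0,"az":7},{"claw":0,"tx":0,"ty":0,"tz":0,"ax":0,"ay":0,"az":7}]}}

```text
clock: 14.9
tcp_pos: [0.5399, 0.0463, 0.3485]
orientation: [0.845, 3.024, 0.003]
contact_force: [0.3, 0.2, -0.4]
grip_width: 0.0768
gripper_force: 0.0
```

Request:
{"method": "arm_command", "body": {"plan": [{"claw":0,"tx":0,"ty":0,"tz":0,"ax":0,"ay":0,"az":7},{"claw":0,"tx":0,"ty":0,"tz":0,"ax":0,"ay":0,"az":7},{"claw":0,"tx":0,"ty":0,"tz":0,"ax":0,"ay":0,"az":7},{"claw":0,"tx":0,"ty":0,"tz":0,"ax":0,"ay":0,"az":7},{"claw":0,"tx":0,"ty":0,"tz":0,"ax":0,"ay":0,"az":7},{"claw":0,"tx":0,"ty":0,"tz":0,"ax":0,"ay":0,"az":7},{"claw":0,"tx":0,"ty":0,"tz":0,"ax":0,"ay":0,"az":7},{"claw":0,"tx":0,"ty":0,"tz":0,"ax":0,"ay":0,"az":7},{"claw":0,"tx":0,"ty":0,"tz":0,"ax":0,"ay":0,"az":7},{"claw":0,"tx":0,"ty":0,"tz":0,"ax":0,"ay":0,"az":0}]}}

```text
clock: 15.73
tcp_pos: [0.5397, 0.0465, 0.3473]
orientation: [-2.3, -2.14, -0.0]
contact_force: [-0.9, 0.1, -0.9]
grip_width: 0.0854
gripper_force: 0.0
```

```bash
python3 - <<'E'
from h import *
go(.626,.032,.233,-4)
s=[]
for c,(ox,oy) in(("top",(195,205)),("scene",(315,160))):
    im=r.grab_frame(c);s.append(crop(cv2.convertScaleAbs(im[:,:,::-1],alpha=1.4),ox,oy,100,110,4))
    print([(round(d["confidence"],2),w(c,d["location"]).round(3).tolist()) for d in r.tip_of("block",c)])
cv2.imwrite("pics/c4.png",np.hstack(s))
E
```

```text
t 15.73 tcp [0.5397 0.0465 0.3473] head -4.1 F [-0.9  0.1 -0.9] M [-0.05  0.04 -0.  ] w 0.0854 g 0.0 tilt [ 0.  0. -1.] j7 -0.13
shift [ -8.3  87.1 114.3] az -0.1
[(0.84, [0.628, 0.029, 0.032])]
[(0.76, [0.627, 0.037, 0.031])]
```

View pics/c4.png

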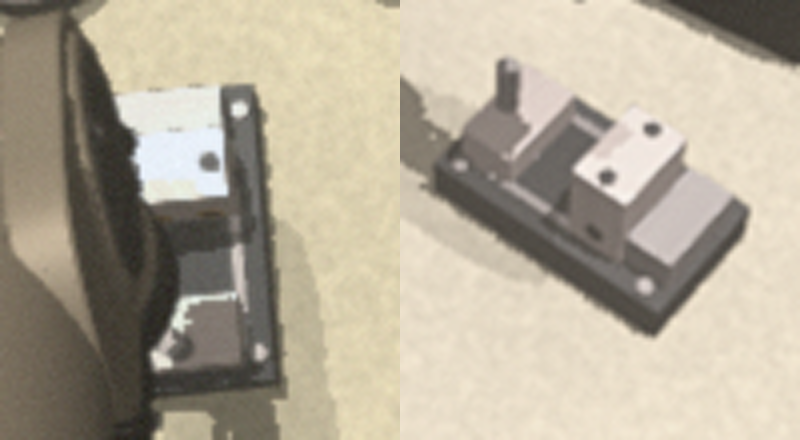

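Jaw stands open at right, block (245–405 of the crop, top view) unmoved. Grasp it.

Request:
{"method": "arm_command", "body": {"plan": [{"claw":0,"tx":-0.0085,"ty":0.022,"tz":0,"ax":0,"ay":0,"az":0},{"claw":0,"tx":0,"ty":0.022,"tz":0,"ax":0,"ay":0,"az":0},{"claw":0,"tx":0,"ty":0.022,"tz":0,"ax":0,"ay":0,"az":0},{"claw":0,"tx":0,"ty":0.022,"tz":0,"ax":0,"ay":0,"az":0},{"claw":0,"tx":0,"ty":0,"tz":0.034,"ax":0,"ay":0,"az":0},{"claw":0,"tx":0,"ty":0,"tz":0.03,"ax":0,"ay":0,"az":0},{"claw":0,"tx":0,"ty":0,"tz":0.03,"ax":0,"ay":0,"az":0},{"claw":0,"tx":0,"ty":0,"tz":0.02,"ax":0,"ay":0,"az":0},{"claw":0,"tx":0,"ty":0,"tz":0,"ax":0,"ay":0,"az":0},{"claw":0,"tx":0,"ty":0,"tz":0,"ax":0,"ay":0,"az":0}], "squeeze": 50}}

```text
clock: 16.77
tcp_pos: [0.6267, 0.0314, 0.2325]
orientation: [-2.294, -2.145, 0.003]
contact_force: [0.3, -0.1, 1.1]
grip_width: 0.0855
gripper_force: 0.0
```

Request:
{"method": "arm_command", "body": {"plan": [{"claw":1,"tx":0,"ty":0,"tz":0,"ax":0,"ay":0,"az":0},{"claw":1,"tx":0,"ty":0,"tz":0,"ax":0,"ay":0,"az":0},{"claw":1,"tx":0,"ty":0,"tz":0,"ax":0,"ay":0,"az":0},{"claw":1,"tx":0,"ty":0,"tz":0,"ax":0,"ay":0,"az":0},{"claw":1,"tx":0,"ty":0,"tz":0,"ax":0,"ay":0,"az":0},{"claw":1,"tx":0,"ty":0,"tz":0,"ax":0,"ay":0,"az":0},{"claw":1,"tx":0,"ty":0,"tz":0,"ax":0,"ay":0,"az":0},{"claw":1,"tx":0,"ty":0,"tz":0,"ax":0,"ay":0,"az":0},{"claw":1,"tx":0,"ty":0,"tz":0,"ax":0,"ay":0,"az":0},{"claw":1,"tx":0,"ty":0,"tz":0,"ax":0,"ay":0,"az":0}]}}

```text
clock: 17.6
tcp_pos: [0.6264, 0.0317, 0.2344]
orientation: [-2.294, -2.144, 0.001]
contact_force: [-5.4, 0.8, 7.7]
grip_width: 0.0351
gripper_force: 51.6
```

```bash
python3 -c "
from h import *
go(.6144,.0398,.237,86)"
```

```text
t 17.6 tcp [0.6264 0.0317 0.2344] head -3.9 F [-5.4  0.8  7.7] M [0.05 1.21 0.12] w 0.0351 g 51.6 tilt [-0.002  0.001 -1.   ] j7 0.00
shift [  7.3 -12.5  -2.6] az -89.9
```

Request:
{"method": "arm_command", "body": {"plan": [{"claw":1,"tx":0,"ty":0,"tz":-0.004,"ax":0,"ay":0,"az":0},{"claw":1,"tx":0,"ty":-0.003,"tz":-0.003,"ax":0,"ay":0,"az":0},{"claw":1,"tx":0.0035,"ty":-0.005,"tz":0,"ax":0,"ay":0,"az":0},{"claw":1,"tx":0.004,"ty":-0.0045,"tz":0,"ax":0,"ay":0,"az":0},{"claw":1,"tx":0,"ty":0,"tz":0,"ax":0,"ay":0,"az":-5},{"claw":1,"tx":0,"ty":0,"tz":0,"ax":0,"ay":0,"az":-5},{"claw":1,"tx":0,"ty":0,"tz":0,"ax":0,"ay":0,"az":-5},{"claw":1,"tx":0,"ty":0,"tz":0,"ax":0,"ay":0,"az":-5},{"claw":1,"tx":0,"ty":0,"tz":0,"ax":0,"ay":0,"az":-5},{"claw":1,"tx":0,"ty":0,"tz":0,"ax":0,"ay":0,"az":-5}]}}

```text
clock: 18.43
tcp_pos: [0.6145, 0.0405, 0.2399]
orientation: [-1.656, -2.669, 0.0]
contact_force: [0.4, -0.1, -4.7]
grip_width: 0.0351
gripper_force: 50.5
```

Request:
{"method": "arm_command", "body": {"plan": [{"claw":1,"tx":0,"ty":0,"tz":0,"ax":0,"ay":0,"az":-6},{"claw":1,"tx":0,"ty":0,"tz":0,"ax":0,"ay":0,"az":-6},{"claw":1,"tx":0,"ty":0,"tz":0,"ax":0,"ay":0,"az":-6},{"claw":1,"tx":0,"ty":0,"tz":0,"ax":0,"ay":0,"az":-6},{"claw":1,"tx":0,"ty":0,"tz":0,"ax":0,"ay":0,"az":-6},{"claw":1,"tx":0,"ty":0,"tz":0,"ax":0,"ay":0,"az":-6},{"claw":1,"tx":0,"ty":0,"tz":0,"ax":0,"ay":0,"az":-6},{"claw":1,"tx":0,"ty":0,"tz":0,"ax":0,"ay":0,"az":-6},{"claw":1,"tx":0,"ty":0,"tz":0,"ax":0,"ay":0,"az":-6},{"claw":1,"tx":0,"ty":0,"tz":0,"ax":0,"ay":0,"az":-6}]}}

```text
clock: 19.27
tcp_pos: [0.6145, 0.0404, 0.2398]
orientation: [-0.098, -3.139, 0.0]
contact_force: [0.2, -0.7, -4.0]
grip_width: 0.0353
gripper_force: 50.5
```

```bash
python3 - <<'E'
from h import *
go(.6144,.0398,.235,86)
s=[]
for c,(ox,oy) in(("top",(195,205)),("scene",(315,160))):
    im=r.grab_frame(c);s.append(crop(cv2.convertScaleAbs(im[:,:,::-1],alpha=1.4),ox,oy,100,110,4))
    print([(round(d["confidence"],2),w(c,d["location"]).round(3).tolist()) for d in r.tip_of("block",c)])
cv2.imwrite("pics/c5.png",np.hstack(s))
E
```

```text
t 19.27 tcp [0.6145 0.0404 0.2398] head 86.4 F [ 0.2 -0.7 -4. ] M [-0.02  0.04 -0.01] w 0.0353 g 50.5 tilt [-0.001 -0.    -1.   ] j7 1.27
shift [ 0.  -0.6  4.8] az 0.4
[]
[(0.65, [0.611, 0.043, 0.037])]
```

View pics/c5.png

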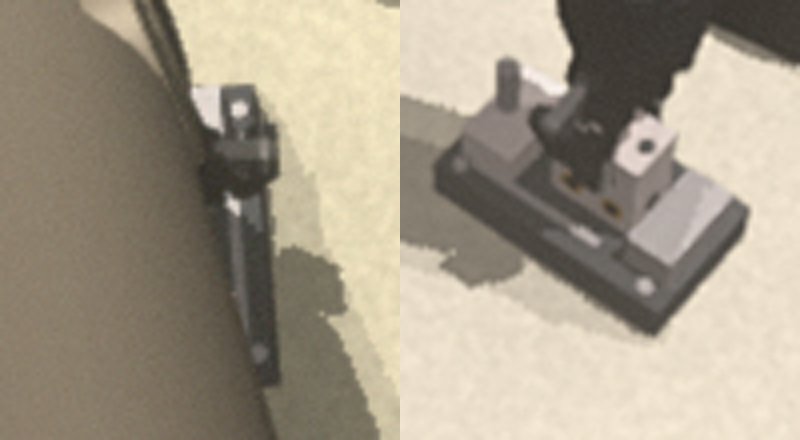

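Block turned, ports facing sideways, inside the jaws. Set it down and release.

Request:
{"method": "arm_command", "body": {"plan": [{"claw":1,"tx":0,"ty":0,"tz":0.003,"ax":0,"ay":0,"az":0.4},{"claw":1,"tx":0,"ty":0,"tz":0.002,"ax":0,"ay":0,"az":0},{"claw":1,"tx":0,"ty":0,"tz":0.0005,"ax":0,"ay":0,"az":0},{"claw":1,"tx":0,"ty":0,"tz":0,"ax":0,"ay":0,"az":0},{"claw":1,"tx":0,"ty":0,"tz":0,"ax":0,"ay":0,"az":0},{"claw":0.3,"tx":0,"ty":0,"tz":0,"ax":0,"ay":0,"az":0},{"claw":0.3,"tx":0,"ty":0,"tz":0,"ax":0,"ay":0,"az":0},{"claw":0.3,"tx":0,"ty":0,"tz":0,"ax":0,"ay":0,"az":0},{"claw":0.3,"tx":0,"ty":0,"tz":0,"ax":0,"ay":0,"az":0},{"claw":0.3,"tx":0,"ty":0,"tz":0,"ax":0,"ay":0,"az":0}]}}

```text
clock: 20.3
tcp_pos: [0.6152, 0.0399, 0.235]
orientation: [0.118, 3.139, 0.0]
contact_force: [0.0, 0.5, 0.7]
grip_width: 0.0601
gripper_force: 0.0
```

Request:
{"method": "arm_command", "body": {"plan": [{"claw":0.3,"tx":0,"ty":0,"tz":-0.02,"ax":0,"ay":0,"az":0},{"claw":0.3,"tx":0,"ty":0,"tz":-0.03,"ax":0,"ay":0,"az":0},{"claw":0.3,"tx":0,"ty":0,"tz":-0.03,"ax":0,"ay":0,"az":0},{"claw":0.5,"tx":0.02,"ty":0,"tz":0,"ax":0,"ay":0,"az":0},{"claw":0.5,"tx":0.02,"ty":0,"tz":0,"ax":0,"ay":0,"az":0},{"claw":0.5,"tx":0.02,"ty":0,"tz":0,"ax":0,"ay":0,"az":0},{"claw":0.5,"tx":0.015,"ty":0,"tz":0,"ax":0,"ay":0,"az":0},{"claw":0.5,"tx":0,"ty":0,"tz":0,"ax":0,"ay":0,"az":0},{"claw":0.5,"tx":0,"ty":0,"tz":0,"ax":0,"ay":0,"az":0},{"claw":0.5,"tx":0,"ty":0,"tz":0,"ax":0,"ay":0,"az":0}]}}

```text
clock: 21.13
tcp_pos: [0.5411, 0.0454, 0.3151]
orientation: [0.118, 3.138, 0.0]
contact_force: [0.9, -0.5, -0.5]
grip_width: 0.0426
gripper_force: 0.0
```

```bash
python3 - <<'E'
from h import *
go(.5395,.0453,.238,86)
s=[]
for c,(ox,oy) in(("top",(195,205)),("scene",(315,160))):
    im=r.grab_frame(c);s.append(crop(cv2.convertScaleAbs(im[:,:,::-1],alpha=1.4),ox,oy,100,110,4))
    for t in("block","jaw_post"): print(c,t,[(round(d["confidence"],2),w(c,d["location"]).round(3).tolist()) for d in r.tip_of(t,c)])
cv2.imwrite("pics/c6.png",np.hstack(s))
E
```

```text
t 21.13 tcp [0.5411 0.0454 0.3151] head 85.7 F [ 0.9 -0.5 -0.5] M [ 0.03 -0.05  0.02] w 0.0426 g 0.0 tilt [ 0.002  0.    -1.   ] j7 1.24
shift [ 1.7 -0.3 77.1] az -0.3
top block [(0.65, [0.617, 0.037, 0.033])]
top jaw_post [(0.62, [0.537, 0.047, 0.091]), (0.26, [0.414, -0.365, 0.002]), (0.24, [0.434, -0.212, 0.002])]
scene block [(0.75, [0.754, -0.1, 0.001]), (0.63, [0.615, 0.039, 0.029])]
scene jaw_post [(0.57, [0.537, 0.045, 0.089])]
```

View pics/c6.png

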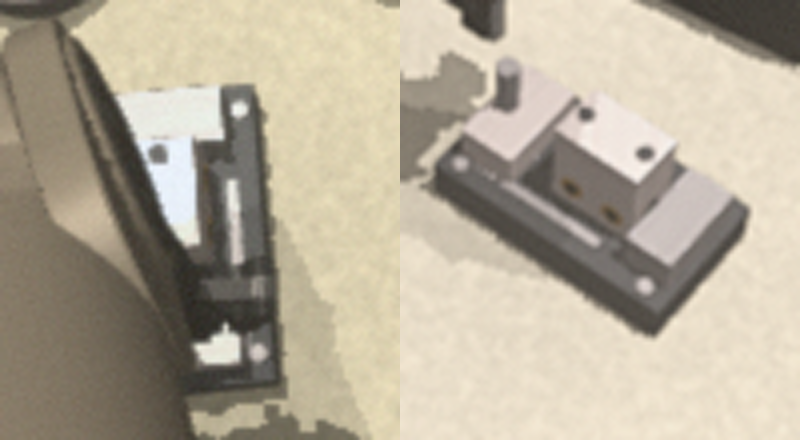

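Block stands free, centred, ports sideways. Now grip the post and push the jaw home.

Request:
{"method": "arm_command", "body": {"plan": [{"claw":0.5,"tx":0.0015,"ty":0,"tz":0.03,"ax":0,"ay":0,"az":0},{"claw":0.5,"tx":0,"ty":0,"tz":0.03,"ax":0,"ay":0,"az":0},{"claw":0.5,"tx":0,"ty":0,"tz":0.017,"ax":0,"ay":0,"az":0},{"claw":0.5,"tx":0,"ty":0,"tz":0,"ax":0,"ay":0,"az":0},{"claw":1,"tx":0,"ty":0,"tz":0,"ax":0,"ay":0,"az":0},{"claw":1,"tx":0,"ty":0,"tz":0,"ax":0,"ay":0,"az":0},{"claw":1,"tx":0,"ty":0,"tz":0,"ax":0,"ay":0,"az":0},{"claw":1,"tx":0,"ty":0,"tz":0,"ax":0,"ay":0,"az":0},{"claw":1,"tx":0,"ty":0,"tz":0,"ax":0,"ay":0,"az":0},{"claw":1,"tx":0,"ty":0,"tz":0,"ax":0,"ay":0,"az":0}], "squeeze": 40}}

```text
clock: 22.27
tcp_pos: [0.5394, 0.0448, 0.239]
orientation: [0.119, 3.137, -0.001]
contact_force: [-0.8, -4.8, 6.7]
grip_width: 0.0124
gripper_force: 39.6
```

Request:
{"method": "arm_command", "body": {"plan": [{"claw":1,"tx":-0.002,"ty":0,"tz":0,"ax":0,"ay":0,"az":0},{"claw":1,"tx":-0.003,"ty":0,"tz":0,"ax":0,"ay":0,"az":0},{"claw":1,"tx":-0.003,"ty":0,"tz":0,"ax":0,"ay":0,"az":0},{"claw":1,"tx":-0.003,"ty":0,"tz":0,"ax":0,"ay":0,"az":0},{"claw":1,"tx":-0.002,"ty":0,"tz":0,"ax":0,"ay":0,"az":0},{"claw":1,"tx":-0.002,"ty":0,"tz":0,"ax":0,"ay":0,"az":0},{"claw":1,"tx":-0.002,"ty":0,"tz":0,"ax":0,"ay":0,"az":0},{"claw":1,"tx":-0.001,"ty":0,"tz":0,"ax":0,"ay":0,"az":0},{"claw":1,"tx":-0.001,"ty":0,"tz":0,"ax":0,"ay":0,"az":0},{"claw":1,"tx":0,"ty":0,"tz":0,"ax":0,"ay":0,"az":0}]}}

```text
clock: 23.1
tcp_pos: [0.5576, 0.0437, 0.239]
orientation: [-0.119, -3.139, 0.001]
contact_force: [-4.7, -4.0, 10.8]
grip_width: 0.0126
gripper_force: 40.2
```

```bash
python3 -c "
from h import *
go(.5624,.0434,.238,86)"
```

```text
t 23.1 tcp [0.5576 0.0437 0.239 ] head 85.7 F [-4.7 -4.  10.8] M [-0.81  1.01  0.05] w 0.0126 g 40.2 tilt [-0.    -0.001 -1.   ] j7 1.23
shift [-4.8  0.1  1. ] az -0.3
```

Request:
{"method": "arm_command", "body": {"plan": [{"claw":1,"tx":-0.001,"ty":0,"tz":0,"ax":0,"ay":0,"az":0},{"claw":1,"tx":-0.001,"ty":0,"tz":0,"ax":0,"ay":0,"az":0},{"claw":1,"tx":-0.001,"ty":0,"tz":0,"ax":0,"ay":0,"az":0},{"claw":1,"tx":-0.001,"ty":0,"tz":0,"ax":0,"ay":0,"az":0},{"claw":1,"tx":-0.0005,"ty":0,"tz":0,"ax":0,"ay":0,"az":0},{"claw":1,"tx":0,"ty":0,"tz":0,"ax":0,"ay":0,"az":0},{"claw":1,"tx":0,"ty":0,"tz":0,"ax":0,"ay":0,"az":0},{"claw":1,"tx":0,"ty":0,"tz":0,"ax":0,"ay":0,"az":0},{"claw":1,"tx":0,"ty":0,"tz":0,"ax":0,"ay":0,"az":0},{"claw":1,"tx":0,"ty":0,"tz":0,"ax":0,"ay":0,"az":0}]}}

```text
clock: 23.93
tcp_pos: [0.5615, 0.0434, 0.239]
orientation: [-0.119, -3.138, 0.001]
contact_force: [-6.4, -4.0, 12.6]
grip_width: 0.0123
gripper_force: 40.3
```

```bash
python3 -c "
from h import *
go(.5624,.0434,.238,86)"
```

```text
t 23.93 tcp [0.5615 0.0434 0.239 ] head 85.7 F [-6.4 -4.  12.6] M [-0.7   1.44 -0.02] w 0.0123 g 40.3 tilt [-0.002 -0.001 -1.   ] j7 1.23
shift [-0.9  0.   1. ] az -0.3
```

Request:
{"method": "arm_command", "body": {"plan": [{"claw":1,"tx":-0.0005,"ty":0,"tz":0,"ax":0,"ay":0,"az":0},{"claw":1,"tx":-0.0005,"ty":0,"tz":0,"ax":0,"ay":0,"az":0},{"claw":1,"tx":-0.0005,"ty":0,"tz":0,"ax":0,"ay":0,"az":0},{"claw":1,"tx":-0.0005,"ty":0,"tz":0,"ax":0,"ay":0,"az":0},{"claw":1,"tx":0,"ty":0,"tz":0,"ax":0,"ay":0,"az":0},{"claw":1,"tx":0,"ty":0,"tz":0,"ax":0,"ay":0,"az":0},{"claw":1,"tx":0,"ty":0,"tz":0,"ax":0,"ay":0,"az":0},{"claw":1,"tx":0,"ty":0,"tz":0,"ax":0,"ay":0,"az":0},{"claw":1,"tx":0,"ty":0,"tz":0,"ax":0,"ay":0,"az":0},{"claw":1,"tx":0,"ty":0,"tz":0,"ax":0,"ay":0,"az":0}]}}

```text
clock: 24.77
tcp_pos: [0.5634, 0.0433, 0.239]
orientation: [-0.119, -3.138, 0.001]
contact_force: [-7.5, -3.8, 12.5]
grip_width: 0.0122
gripper_force: 40.3
```

```bash
python3 -c "
from h import *
go(.5624,.0434,.238,86)"
```

```text
t 24.77 tcp [0.5634 0.0433 0.239 ] head 85.7 F [-7.5 -3.8 12.5] M [-0.72  1.51 -0.03] w 0.0122 g 40.3 tilt [-0.002 -0.001 -1.   ] j7 1.24
shift [1. 0. 1.] az -0.3
```

Request:
{"method": "arm_command", "body": {"plan": [{"claw":1,"tx":-0.0005,"ty":0,"tz":0,"ax":0,"ay":0,"az":0},{"claw":1,"tx":-0.0005,"ty":0,"tz":0,"ax":0,"ay":0,"az":0},{"claw":1,"tx":-0.0005,"ty":0,"tz":0,"ax":0,"ay":0,"az":0},{"claw":1,"tx":-0.0005,"ty":0,"tz":0,"ax":0,"ay":0,"az":0},{"claw":1,"tx":0,"ty":0,"tz":0,"ax":0,"ay":0,"az":0},{"claw":1,"tx":0,"ty":0,"tz":0,"ax":0,"ay":0,"az":0},{"claw":1,"tx":0,"ty":0,"tz":0,"ax":0,"ay":0,"az":0},{"claw":1,"tx":0,"ty":0,"tz":0,"ax":0,"ay":0,"az":0},{"claw":1,"tx":0,"ty":0,"tz":0,"ax":0,"ay":0,"az":0},{"claw":1,"tx":0,"ty":0,"tz":0,"ax":0,"ay":0,"az":0}]}}

```text
clock: 25.6
tcp_pos: [0.5642, 0.0433, 0.2389]
orientation: [-0.118, -3.134, 0.002]
contact_force: [-12.5, -3.2, 18.6]
grip_width: 0.0124
gripper_force: 41.0
```

```bash
python3 -c "
from h import *
go(.5624,.0434,.238,86)"
```

```text
t 25.6 tcp [0.5642 0.0433 0.2389] head 85.7 F [-12.5  -3.2  18.6] M [-0.62  2.63  0.05] w 0.0124 g 41.0 tilt [-0.005 -0.001 -1.   ] j7 1.24
shift [ 1.8 -0.1  0.9] az -0.3
```

Request:
{"method": "arm_command", "body": {"plan": [{"claw":1,"tx":-0.001,"ty":0,"tz":0,"ax":0,"ay":0,"az":0},{"claw":1,"tx":-0.001,"ty":0,"tz":0,"ax":0,"ay":0,"az":0},{"claw":1,"tx":0,"ty":0,"tz":0,"ax":0,"ay":0,"az":0},{"claw":1,"tx":0,"ty":0,"tz":0,"ax":0,"ay":0,"az":0},{"claw":1,"tx":0,"ty":0,"tz":0,"ax":0,"ay":0,"az":0},{"claw":1,"tx":0,"ty":0,"tz":0,"ax":0,"ay":0,"az":0},{"claw":1,"tx":0,"ty":0,"tz":0,"ax":0,"ay":0,"az":0},{"claw":1,"tx":0,"ty":0,"tz":0,"ax":0,"ay":0,"az":0},{"claw":1,"tx":0,"ty":0,"tz":0,"ax":0,"ay":0,"az":0},{"claw":1,"tx":0,"ty":0,"tz":0,"ax":0,"ay":0,"az":0}]}}

```text
clock: 26.43
tcp_pos: [0.565, 0.0434, 0.2389]
orientation: [-0.118, -3.13, 0.003]
contact_force: [-18.2, -2.8, 24.6]
grip_width: 0.0126
gripper_force: 41.7
```

Request:
{"method": "arm_command", "body": {"plan": [{"claw":0.5,"tx":0,"ty":0,"tz":0,"ax":0,"ay":0,"az":0},{"claw":0.5,"tx":0,"ty":0,"tz":0,"ax":0,"ay":0,"az":0},{"claw":0.5,"tx":0,"ty":0,"tz":0,"ax":0,"ay":0,"az":0},{"claw":0.5,"tx":0,"ty":0,"tz":0,"ax":0,"ay":0,"az":0},{"claw":0.5,"tx":0,"ty":0,"tz":-0.03,"ax":0,"ay":0,"az":0},{"claw":0.5,"tx":0,"ty":0,"tz":-0.04,"ax":0,"ay":0,"az":0},{"claw":0.5,"tx":0,"ty":0,"tz":-0.04,"ax":0,"ay":0,"az":0},{"claw":0.5,"tx":0,"ty":0,"tz":-0.03,"ax":0,"ay":0,"az":0},{"claw":0.5,"tx":0,"ty":0,"tz":0,"ax":0,"ay":0,"az":0},{"claw":0.5,"tx":0,"ty":0,"tz":0,"ax":0,"ay":0,"az":0}]}}

```text
clock: 27.27
tcp_pos: [0.5689, 0.0437, 0.3798]
orientation: [0.118, 3.135, 0.002]
contact_force: [0.0, -0.3, -0.4]
grip_width: 0.0425
gripper_force: 0.0
```

```bash
python3 - <<'E'
from h import *
go(.489,.296,.375,183)
for t in("block","jaw_post","plug1","tray"):
  for c in("top","scene"):
    r.grab_frame(c)
    print(c,t,[(round(d["confidence"],2),w(c,d["location"]).round(3).tolist()) for d in r.tip_of(t,c)])
s=[]
for c,(ox,oy) in(("top",(195,205)),("scene",(315,160))):
    im=r.grab_frame(c);s.append(crop(cv2.convertScaleAbs(im[:,:,::-1],alpha=1.4),ox,oy,100,110,4))
cv2.imwrite("pics/c7.png",np.hstack(s))
E
```

```text
t 27.27 tcp [0.5689 0.0437 0.3798] head 85.7 F [ 0.  -0.3 -0.4] M [0.01 0.06 0.02] w 0.0425 g 0.0 tilt [ 0.005  0.001 -1.   ] j7 1.27
shift [ 98.6 245.6   4.7] az -97.3
top block [(0.53, [0.619, 0.039, 0.033])]
scene block [(0.69, [0.616, 0.04, 0.029])]
top jaw_post []
scene jaw_post [(0.8, [0.56, 0.041, 0.092]), (0.7, [0.521, 0.298, 0.001]), (0.34, [0.599, 0.045, -0.002]), (0.29, [0.753, -0.095, -0.002])]
top plug1 [(0.71, [0.418, -0.365, 0.001]), (0.69, [0.437, -0.215, 0.0]), (0.57, [0.442, -0.299, 0.002]), (0.46, [0.457, -0.134, -0.004])]
scene plug1 [(0.67, [0.437, -0.301, -0.002]), (0.65, [0.461, -0.13, 0.003]), (0.58, [0.441, -0.215, 0.0]), (0.54, [0.417, -0.361, -0.003])]
top tray [(0.9, [0.624, -0.246, 0.002]), (0.47, [0.593, 0.042, 0.001])]
scene tray [(0.69, [0.625, -0.248, 0.001])]
```

View pics/c7.png

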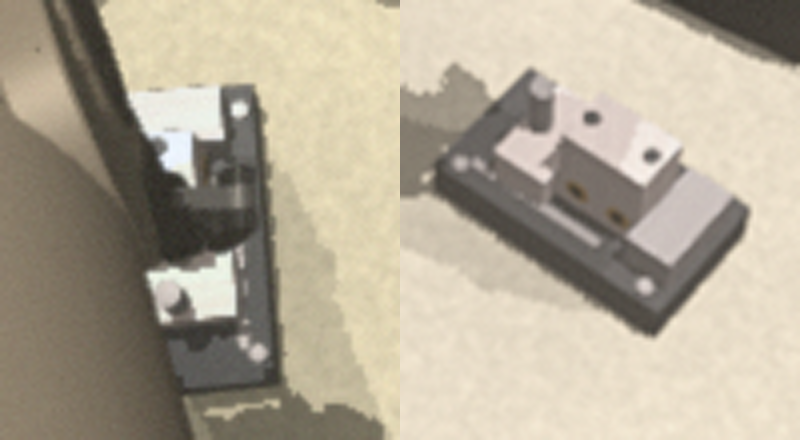

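Block is clamped by its end faces, ports free (scene crop: ports at (575,190), (617,215)). One plug has been knocked, already re-measured. Now the selector.

Request:
{"method": "arm_command", "body": {"plan": [{"claw":0.5,"tx":0.0123,"ty":0.0307,"tz":0,"ax":0,"ay":0,"az":0},{"claw":0.5,"tx":0.0123,"ty":0.0307,"tz":0,"ax":0,"ay":0,"az":0},{"claw":0.5,"tx":0.0123,"ty":0.0307,"tz":0,"ax":0,"ay":0,"az":0},{"claw":0.5,"tx":0.0123,"ty":0.0307,"tz":0,"ax":0,"ay":0,"az":0},{"claw":0.5,"tx":0.0123,"ty":0.0307,"tz":0,"ax":0,"ay":0,"az":0},{"claw":0.5,"tx":0.0123,"ty":0.0307,"tz":0,"ax":0,"ay":0,"az":0},{"claw":0.5,"tx":0.0123,"ty":0.0307,"tz":0,"ax":0,"ay":0,"az":0},{"claw":0.5,"tx":0.0123,"ty":0.0307,"tz":0,"ax":0,"ay":0,"az":0},{"claw":0.5,"tx":0,"ty":0,"tz":0,"ax":0,"ay":0,"az":6},{"claw":0.5,"tx":0,"ty":0,"tz":0,"ax":0,"ay":0,"az":6.7}]}}

```text
clock: 29.0
tcp_pos: [0.4871, 0.2985, 0.3777]
orientation: [-0.464, -3.107, -0.002]
contact_force: [0.4, -0.9, 0.3]
grip_width: 0.0429
gripper_force: 0.0
```

Request:
{"method": "arm_command", "body": {"plan": [{"claw":0.5,"tx":0,"ty":0,"tz":0,"ax":0,"ay":0,"az":7},{"claw":0.5,"tx":0,"ty":0,"tz":0,"ax":0,"ay":0,"az":7},{"claw":0.5,"tx":0,"ty":0,"tz":0,"ax":0,"ay":0,"az":7},{"claw":0.5,"tx":0,"ty":0,"tz":0,"ax":0,"ay":0,"az":7},{"claw":0.5,"tx":0,"ty":0,"tz":0,"ax":0,"ay":0,"az":7},{"claw":0.5,"tx":0,"ty":0,"tz":0,"ax":0,"ay":0,"az":7},{"claw":0.5,"tx":0,"ty":0,"tz":0,"ax":0,"ay":0,"az":7},{"claw":0.5,"tx":0,"ty":0,"tz":0,"ax":0,"ay":0,"az":7},{"claw":0.5,"tx":0,"ty":0,"tz":0,"ax":0,"ay":0,"az":7},{"claw":0.5,"tx":0,"ty":0,"tz":0,"ax":0,"ay":0,"az":7}]}}

```text
clock: 29.83
tcp_pos: [0.4884, 0.2957, 0.3778]
orientation: [-2.169, -2.272, -0.0]
contact_force: [-1.2, 0.3, -0.9]
grip_width: 0.0425
gripper_force: 0.0
```

```bash
python3 -c "
from h import *
go(.489,.296,.275,3.2)"
```

```text
t 29.83 tcp [0.4884 0.2957 0.3778] head 2.7 F [-1.2  0.3 -0.9] M [ 0.03 -0.01  0.  ] w 0.0425 g 0.0 tilt [ 0.  0. -1.] j7 -0.59
shift [  0.3   0.6 102.8] az -0.5
```

Request:
{"method": "arm_command", "body": {"plan": [{"claw":0.5,"tx":0,"ty":0.0005,"tz":0.03,"ax":0,"ay":0,"az":-0.5},{"claw":0.5,"tx":0,"ty":0,"tz":0.03,"ax":0,"ay":0,"az":0},{"claw":0.5,"tx":0,"ty":0,"tz":0.03,"ax":0,"ay":0,"az":0},{"claw":0.5,"tx":0,"ty":0,"tz":0.0125,"ax":0,"ay":0,"az":0},{"claw":0.5,"tx":0,"ty":0,"tz":0,"ax":0,"ay":0,"az":0},{"claw":1,"tx":0,"ty":0,"tz":0,"ax":0,"ay":0,"az":0},{"claw":1,"tx":0,"ty":0,"tz":0,"ax":0,"ay":0,"az":0},{"claw":1,"tx":0,"ty":0,"tz":0,"ax":0,"ay":0,"az":0},{"claw":1,"tx":0,"ty":0,"tz":0,"ax":0,"ay":0,"az":0},{"claw":1,"tx":0,"ty":0,"tz":0,"ax":0,"ay":0,"az":0}]}}

```text
clock: 30.67
tcp_pos: [0.4899, 0.296, 0.2768]
orientation: [2.153, 2.287, 0.006]
contact_force: [2.1, 0.8, 4.3]
grip_width: 0.0131
gripper_force: 42.7
```

Request:
{"method": "arm_command", "body": {"plan": [{"claw":1,"tx":0,"ty":0,"tz":0,"ax":0,"ay":0,"az":6},{"claw":1,"tx":0,"ty":0,"tz":0,"ax":0,"ay":0,"az":6},{"claw":1,"tx":0,"ty":0,"tz":0,"ax":0,"ay":0,"az":6},{"claw":1,"tx":0,"ty":0,"tz":0,"ax":0,"ay":0,"az":6},{"claw":1,"tx":0,"ty":0,"tz":0,"ax":0,"ay":0,"az":6},{"claw":1,"tx":0,"ty":0,"tz":0,"ax":0,"ay":0,"az":6},{"claw":1,"tx":0,"ty":0,"tz":0,"ax":0,"ay":0,"az":6},{"claw":1,"tx":0,"ty":0,"tz":0,"ax":0,"ay":0,"az":6},{"claw":1,"tx":0,"ty":0,"tz":0,"ax":0,"ay":0,"az":6},{"claw":1,"tx":0,"ty":0,"tz":0,"ax":0,"ay":0,"az":6}]}}

```text
clock: 31.5
tcp_pos: [0.4896, 0.2963, 0.2768]
orientation: [-3.009, -0.897, -0.005]
contact_force: [0.6, 1.1, 6.2]
grip_width: 0.0135
gripper_force: 42.9
```

Request:
{"method": "arm_command", "body": {"plan": [{"claw":1,"tx":0,"ty":0,"tz":0,"ax":0,"ay":0,"az":7},{"claw":1,"tx":0,"ty":0,"tz":0,"ax":0,"ay":0,"az":7},{"claw":1,"tx":0,"ty":0,"tz":0,"ax":0,"ay":0,"az":7},{"claw":1,"tx":0,"ty":0,"tz":0,"ax":0,"ay":0,"az":7},{"claw":1,"tx":0,"ty":0,"tz":0,"ax":0,"ay":0,"az":7},{"claw":1,"tx":0,"ty":0,"tz":0,"ax":0,"ay":0,"az":7},{"claw":1,"tx":0,"ty":0,"tz":0,"ax":0,"ay":0,"az":7},{"claw":1,"tx":0,"ty":0,"tz":0,"ax":0,"ay":0,"az":7},{"claw":1,"tx":0,"ty":0,"tz":0,"ax":0,"ay":0,"az":4},{"claw":1,"tx":0,"ty":0,"tz":0,"ax":0,"ay":0,"az":0}]}}

```text
clock: 32.33
tcp_pos: [0.4896, 0.2967, 0.2768]
orientation: [-3.054, 0.724, -0.003]
contact_force: [0.0, 1.1, 7.1]
grip_width: 0.0134
gripper_force: 43.2
```

```bash
python3 -c "
from h import *
go(.489,.296,.375,0)"
```

```text
t 32.33 tcp [0.4896 0.2967 0.2768] head -116.7 F [0.  1.1 7.1] M [ 0.19 -0.02 -0.04] w 0.0134 g 43.2 tilt [ 0.002  0.003 -1.   ] j7 -2.33
shift [ -0.1   0.6 -98.2] az -116.7
```

Request:
{"method": "arm_command", "body": {"plan": [{"claw":0.5,"tx":0,"ty":0,"tz":0,"ax":0,"ay":0,"az":0},{"claw":0.5,"tx":0,"ty":0,"tz":0,"ax":0,"ay":0,"az":0},{"claw":0.5,"tx":0,"ty":0,"tz":0,"ax":0,"ay":0,"az":0},{"claw":0.5,"tx":0,"ty":0,"tz":0,"ax":0,"ay":0,"az":0},{"claw":0.5,"tx":0,"ty":0,"tz":-0.03,"ax":0,"ay":0,"az":0},{"claw":0.5,"tx":0,"ty":0,"tz":-0.035,"ax":0,"ay":0,"az":0},{"claw":0.5,"tx":0,"ty":0,"tz":-0.035,"ax":0,"ay":0,"az":0},{"claw":0.5,"tx":0,"ty":0,"tz":0,"ax":0,"ay":0,"az":-6.5},{"claw":0.5,"tx":0,"ty":0,"tz":0,"ax":0,"ay":0,"az":-6.5},{"claw":0.5,"tx":0,"ty":0,"tz":0,"ax":0,"ay":0,"az":-6.5}]}}

```text
clock: 33.17
tcp_pos: [0.4889, 0.2957, 0.3759]
orientation: [-3.135, 0.183, -0.001]
contact_force: [1.4, 0.5, -1.2]
grip_width: 0.0425
gripper_force: 0.0
```

Request:
{"method": "arm_command", "body": {"plan": [{"claw":0.5,"tx":0,"ty":0,"tz":0,"ax":0,"ay":0,"az":-7},{"claw":0.5,"tx":0,"ty":0,"tz":0,"ax":0,"ay":0,"az":-7},{"claw":0.5,"tx":0,"ty":0,"tz":0,"ax":0,"ay":0,"az":-7},{"claw":0.5,"tx":0,"ty":0,"tz":0,"ax":0,"ay":0,"az":-7},{"claw":0.5,"tx":0,"ty":0,"tz":0,"ax":0,"ay":0,"az":-7},{"claw":0.5,"tx":0,"ty":0,"tz":0,"ax":0,"ay":0,"az":-7},{"claw":0.5,"tx":0,"ty":0,"tz":0,"ax":0,"ay":0,"az":-7},{"claw":0.5,"tx":0,"ty":0,"tz":0,"ax":0,"ay":0,"az":-7},{"claw":0.5,"tx":0,"ty":0,"tz":0,"ax":0,"ay":0,"az":-7},{"claw":0.5,"tx":0,"ty":0,"tz":0,"ax":0,"ay":0,"az":-7}]}}

```text
clock: 34.0
tcp_pos: [0.4888, 0.2954, 0.375]
orientation: [-2.674, -1.649, 0.001]
contact_force: [-0.2, 0.1, 0.5]
grip_width: 0.0425
gripper_force: 0.0
```

Request:
{"method": "arm_command", "body": {"plan": [{"claw":0.5,"tx":0,"ty":0,"tz":0,"ax":0,"ay":0,"az":-7},{"claw":0.5,"tx":0,"ty":0,"tz":0,"ax":0,"ay":0,"az":-7},{"claw":0.5,"tx":0,"ty":0,"tz":0,"ax":0,"ay":0,"az":-7},{"claw":0.5,"tx":0,"ty":0,"tz":0,"ax":0,"ay":0,"az":-6.2},{"claw":0.5,"tx":0,"ty":0,"tz":0,"ax":0,"ay":0,"az":0},{"claw":0.5,"tx":-0.03,"ty":0,"tz":0,"ax":0,"ay":0,"az":0},{"claw":0.5,"tx":-0.036,"ty":0,"tz":0,"ax":0,"ay":0,"az":0},{"claw":0.5,"tx":-0.036,"ty":0,"tz":0,"ax":0,"ay":0,"az":0},{"claw":0.5,"tx":-0.036,"ty":0,"tz":0,"ax":0,"ay":0,"az":0},{"claw":0.5,"tx":-0.036,"ty":0,"tz":0,"ax":0,"ay":0,"az":0}]}}

```text
clock: 34.83
tcp_pos: [0.4891, 0.12, 0.3751]
orientation: [-2.221, -2.221, 0.0]
contact_force: [0.7, 1.0, -0.6]
grip_width: 0.0427
gripper_force: 0.0
```

```bash
python3 - <<'E'
from h import *
go(.459,-.132,.23,0)
for t in("plug1","tray"):
  for c in("top","scene"):
    r.grab_frame(c)
    print(c,t,[(round(d["confidence"],2),w(c,d["location"]).round(3).tolist()) for d in r.tip_of(t,c)])
im=r.grab_frame("top")[:,:,::-1]
cv2.imwrite("pics/c8.png",np.hstack([crop(cv2.convertScaleAbs(im,alpha=1.8),75,305,66,60,6),crop(cv2.convertScaleAbs(im,alpha=1.4),315,195,110,100,3.6)[:360,:396]]))
E
```

```text
t 34.83 tcp [0.4891 0.12   0.3751] head -0.0 F [ 0.7  1.  -0.6] M [ 0.01  0.   -0.05] w 0.0427 g 0.0 tilt [-0.  0. -1.] j7 -0.28
shift [-252.   -30.1  145.1] az -0.0
top plug1 [(0.7, [0.456, -0.133, -0.003]), (0.67, [0.436, -0.208, -0.002]), (0.63, [0.441, -0.3, 0.004]), (0.55, [0.417, -0.364, 0.002])]
scene plug1 [(0.73, [0.417, -0.363, -0.002]), (0.58, [0.459, -0.127, 0.001]), (0.5, [0.438, -0.217, 0.0])]
top tray [(0.82, [0.622, -0.246, 0.002])]
scene tray [(0.89, [0.625, -0.25, 0.003]), (0.34, [0.439, -0.216, -0.001])]
```

View pics/c8.png

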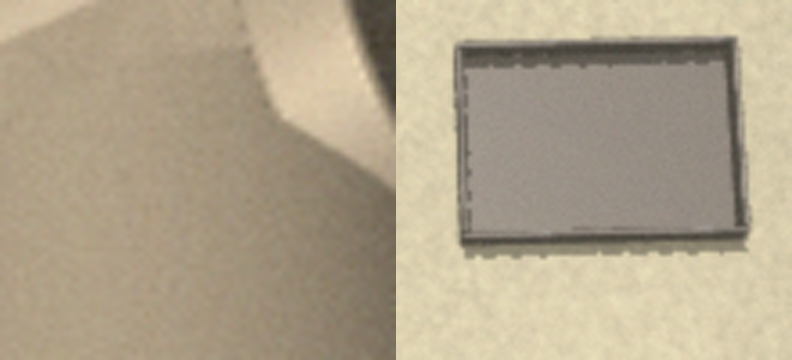

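Request:
{"method": "arm_command", "body": {"plan": [{"claw":0.4,"tx":-0.036,"ty":-0.0045,"tz":0.01,"ax":0,"ay":0,"az":0},{"claw":0.4,"tx":-0.036,"ty":-0.0045,"tz":0.015,"ax":0,"ay":0,"az":0},{"claw":0.4,"tx":-0.036,"ty":-0.0045,"tz":0.02,"ax":0,"ay":0,"az":0},{"claw":0.4,"tx":-0.036,"ty":-0.0045,"tz":0.02,"ax":0,"ay":0,"az":0},{"claw":0.4,"tx":-0.036,"ty":-0.0045,"tz":0.02,"ax":0,"ay":0,"az":0},{"claw":0.4,"tx":-0.036,"ty":-0.0045,"tz":0.02,"ax":0,"ay":0,"az":0},{"claw":0.4,"tx":-0.035,"ty":-0.004,"tz":0.02,"ax":0,"ay":0,"az":0},{"claw":0.4,"tx":0,"ty":0,"tz":0.02,"ax":0,"ay":0,"az":0},{"claw":0.4,"tx":0,"ty":0,"tz":0,"ax":0,"ay":0,"az":0},{"claw":0.4,"tx":0,"ty":0,"tz":0,"ax":0,"ay":0,"az":0}], "squeeze": 40}}

```text
clock: 36.12
tcp_pos: [0.4595, -0.1286, 0.2296]
orientation: [-2.216, -2.224, 0.002]
contact_force: [0.1, 0.7, 0.3]
grip_width: 0.0516
gripper_force: 0.0
```

```bash
python3 - <<'E'
from h import *
go(.458,-.131,.178,0)
f=lambda u,v:atz("top",(315+(u-396)/3.6,195+v/3.6),.028)
P=[f(457,42),f(735,37),f(745,232),f(462,240)];P=np.array(P)[:,:2];print(P.round(3).tolist(),P.mean(0))
e=P[0]-P[1];print(np.degrees(np.arctan2(e[1],e[0]))-90)
im=r.grab_frame("scene")[:,:,::-1]
cv2.imwrite("pics/c9.png",np.hstack([crop(cv2.convertScaleAbs(im,alpha=1.8),350,60,66,60,6),crop(cv2.convertScaleAbs(im,alpha=1.2),160,210,130,117,3.077)[:360]]))
E
```

```text
t 36.12 tcp [ 0.4595 -0.1286  0.2296] head 0.2 F [0.1 0.7 0.3] M [ 0.02 -0.02  0.04] w 0.0516 g 0.0 tilt [-0.002  0.001 -1.   ] j7 0.38
shift [-2.4 -1.4 51.6] az 0.2
[[0.692, -0.173], [0.668, -0.339], [0.551, -0.321], [0.573, -0.156]] [ 0.62103027 -0.24734825]
-8.119415843302079
```

View pics/c9.png

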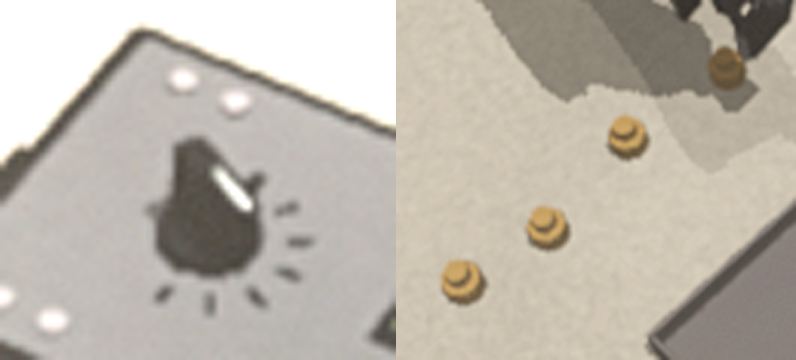

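Selector pointer (232,190) points toward the fifth mark (257,297): four clicks. Four plugs upright. Now plug A down and grip, lift.

Request:
{"method": "arm_command", "body": {"plan": [{"claw":0.4,"tx":0,"ty":0,"tz":0.02,"ax":0,"ay":0,"az":0},{"claw":0.4,"tx":0,"ty":0,"tz":0.02,"ax":0,"ay":0,"az":0},{"claw":0.4,"tx":0,"ty":0,"tz":0.012,"ax":0,"ay":0,"az":0},{"claw":0.4,"tx":0,"ty":0,"tz":0,"ax":0,"ay":0,"az":0},{"claw":1,"tx":0,"ty":0,"tz":0,"ax":0,"ay":0,"az":0},{"claw":1,"tx":0,"ty":0,"tz":0,"ax":0,"ay":0,"az":0},{"claw":1,"tx":0,"ty":0,"tz":0,"ax":0,"ay":0,"az":0},{"claw":1,"tx":0,"ty":0,"tz":0,"ax":0,"ay":0,"az":0},{"claw":1,"tx":0,"ty":0,"tz":0,"ax":0,"ay":0,"az":0},{"claw":1,"tx":0,"ty":0,"tz":0,"ax":0,"ay":0,"az":0}]}}

```text
clock: 37.0
tcp_pos: [0.4603, -0.1288, 0.1797]
orientation: [2.216, 2.225, 0.004]
contact_force: [-0.9, 2.1, 7.4]
grip_width: 0.0239
gripper_force: 39.1
```

Request:
{"method": "arm_command", "body": {"plan": [{"claw":1,"tx":0,"ty":0,"tz":-0.02,"ax":0,"ay":0,"az":0},{"claw":1,"tx":0,"ty":0,"tz":-0.02,"ax":0,"ay":0,"az":0},{"claw":1,"tx":0,"ty":0,"tz":-0.02,"ax":0,"ay":0,"az":0},{"claw":1,"tx":0,"ty":0,"tz":0,"ax":0,"ay":0,"az":0},{"claw":1,"tx":0,"ty":0,"tz":0,"ax":0,"ay":0,"az":0},{"claw":1,"tx":0,"ty":0,"tz":0,"ax":0,"ay":0,"az":0},{"claw":1,"tx":0,"ty":0,"tz":0,"ax":0,"ay":0,"az":0},{"claw":1,"tx":0,"ty":0,"tz":0,"ax":0,"ay":0,"az":0},{"claw":1,"tx":0,"ty":0,"tz":0,"ax":0,"ay":0,"az":0},{"claw":1,"tx":0,"ty":0,"tz":0,"ax":0,"ay":0,"az":0}]}}

```text
clock: 37.83
tcp_pos: [0.4592, -0.1294, 0.2377]
orientation: [-2.217, -2.225, 0.001]
contact_force: [0.0, -0.3, -0.4]
grip_width: 0.0239
gripper_force: 39.5
```

```bash
python3 -c "
from h import *
go(.630,-.192,.240,0)"
```

```text
t 37.83 tcp [ 0.4592 -0.1294  0.2377] head 0.2 F [ 0.  -0.3 -0.4] M [-0.    0.03  0.01] w 0.0239 g 39.5 tilt [-0.001  0.    -1.   ] j7 0.38
shift [-63.2 170.5  -2.5] az 0.2
```

Request:
{"method": "arm_command", "body": {"plan": [{"claw":1,"tx":-0.0126,"ty":0.0342,"tz":0,"ax":0,"ay":0,"az":0},{"claw":1,"tx":-0.0126,"ty":0.0342,"tz":0,"ax":0,"ay":0,"az":0},{"claw":1,"tx":-0.0126,"ty":0.0342,"tz":0,"ax":0,"ay":0,"az":0},{"claw":1,"tx":-0.0126,"ty":0.0342,"tz":0,"ax":0,"ay":0,"az":0},{"claw":1,"tx":-0.0126,"ty":0.0342,"tz":0,"ax":0,"ay":0,"az":0},{"claw":1,"tx":0,"ty":0,"tz":0,"ax":0,"ay":0,"az":0},{"claw":1,"tx":0,"ty":0,"tz":0,"ax":0,"ay":0,"az":0},{"claw":1,"tx":0,"ty":0,"tz":0.022,"ax":0,"ay":0,"az":0},{"claw":1,"tx":0,"ty":0,"tz":0.02,"ax":0,"ay":0,"az":0},{"claw":1,"tx":0,"ty":0,"tz":0.01,"ax":0,"ay":0,"az":0}]}}

```text
clock: 38.67
tcp_pos: [0.6285, -0.191, 0.1836]
orientation: [-2.214, -2.222, 0.004]
contact_force: [-1.2, 1.3, 28.1]
grip_width: 0.0237
gripper_force: 44.1
```

Request:
{"method": "arm_command", "body": {"plan": [{"claw":1,"tx":0,"ty":0,"tz":0,"ax":0,"ay":0,"az":0},{"claw":1,"tx":0,"ty":0,"tz":0,"ax":0,"ay":0,"az":0},{"claw":0.5,"tx":0,"ty":0,"tz":0,"ax":0,"ay":0,"az":0},{"claw":0.5,"tx":0,"ty":0,"tz":0,"ax":0,"ay":0,"az":0},{"claw":0.5,"tx":0,"ty":0,"tz":0,"ax":0,"ay":0,"az":0},{"claw":0.5,"tx":0,"ty":0,"tz":0,"ax":0,"ay":0,"az":0},{"claw":0.5,"tx":0,"ty":0,"tz":-0.017,"ax":0,"ay":0,"az":0},{"claw":0.5,"tx":0,"ty":0,"tz":-0.02,"ax":0,"ay":0,"az":0},{"claw":0.5,"tx":0,"ty":0,"tz":-0.02,"ax":0,"ay":0,"az":0},{"claw":0.4,"tx":0,"ty":0,"tz":0,"ax":0,"ay":0,"az":0}]}}

```text
clock: 39.5
tcp_pos: [0.6321, -0.1926, 0.2476]
orientation: [2.214, 2.221, 0.006]
contact_force: [0.5, -0.8, 1.0]
grip_width: 0.0512
gripper_force: 0.0
```

```bash
cat > look.py <<'E'
from h import *
def plugs():
  for c in("top","scene"):
    r.grab_frame(c)
    print(c,[(round(d["confidence"],2),w(c,d["location"]).round(3).tolist()) for d in r.tip_of("plug1",c)])
E
python3 -c "
from look import *
go(.438,-.213,.240,0);plugs()"
```

```text
t 39.5 tcp [ 0.6321 -0.1926  0.2476] head 0.2 F [ 0.5 -0.8  1. ] M [ 0.01 -0.05 -0.04] w 0.0512 g 0.0 tilt [ 0.007 -0.002 -1.   ] j7 0.43
shift [ -19.8 -194.2    6.3] az 0.2
top [(0.56, [0.442, -0.301, 0.001]), (0.51, [0.415, -0.366, 0.005])]
scene [(0.75, [0.417, -0.36, -0.003]), (0.61, [0.437, -0.219, -0.003]), (0.57, [0.632, -0.193, 0.005]), (0.52, [0.438, -0.301, 0.001])]
```

Request:
{"method": "arm_command", "body": {"plan": [{"claw":0.4,"tx":-0.0037,"ty":-0.0323,"tz":0,"ax":0,"ay":0,"az":0},{"claw":0.4,"tx":-0.0037,"ty":-0.0323,"tz":0,"ax":0,"ay":0,"az":0},{"claw":0.4,"tx":-0.0037,"ty":-0.0323,"tz":0,"ax":0,"ay":0,"az":0},{"claw":0.4,"tx":-0.0037,"ty":-0.0323,"tz":0,"ax":0,"ay":0,"az":0},{"claw":0.4,"tx":-0.0037,"ty":-0.0323,"tz":0,"ax":0,"ay":0,"az":0},{"claw":0.4,"tx":-0.0037,"ty":-0.0323,"tz":0,"ax":0,"ay":0,"az":0},{"claw":0.4,"tx":0,"ty":0,"tz":0,"ax":0,"ay":0,"az":0},{"claw":0.4,"tx":0,"ty":0,"tz":0,"ax":0,"ay":0,"az":0},{"claw":0.4,"tx":0,"ty":0,"tz":0,"ax":0,"ay":0,"az":0},{"claw":0.4,"tx":0,"ty":0,"tz":0,"ax":0,"ay":0,"az":0}]}}

```text
clock: 40.53
tcp_pos: [0.4381, -0.2144, 0.243]
orientation: [2.216, 2.226, 0.0]
contact_force: [1.0, -0.4, 0.6]
grip_width: 0.0512
gripper_force: 0.0
```

```bash
python3 -c "
from h import *
go(.438,-.215,.178,0)"
```

```text
t 40.53 tcp [ 0.4381 -0.2144  0.243 ] head 0.3 F [ 1.  -0.4  0.6] M [ 0.02 -0.07  0.01] w 0.0512 g 0.0 tilt [ 0.001 -0.    -1.   ] j7 0.56
shift [-0.6 -0.2 65. ] az 0.3
```

Request:
{"method": "arm_command", "body": {"plan": [{"claw":0.4,"tx":0,"ty":0,"tz":0.025,"ax":0,"ay":0,"az":0},{"claw":0.4,"tx":0,"ty":0,"tz":0.025,"ax":0,"ay":0,"az":0},{"claw":0.4,"tx":0,"ty":0,"tz":0.015,"ax":0,"ay":0,"az":0},{"claw":0.4,"tx":0,"ty":0,"tz":0,"ax":0,"ay":0,"az":0},{"claw":1,"tx":0,"ty":0,"tz":0,"ax":0,"ay":0,"az":0},{"claw":1,"tx":0,"ty":0,"tz":0,"ax":0,"ay":0,"az":0},{"claw":1,"tx":0,"ty":0,"tz":0,"ax":0,"ay":0,"az":0},{"claw":1,"tx":0,"ty":0,"tz":0,"ax":0,"ay":0,"az":0},{"claw":1,"tx":0,"ty":0,"tz":0,"ax":0,"ay":0,"az":0},{"claw":1,"tx":0,"ty":0,"tz":0,"ax":0,"ay":0,"az":0}]}}

```text
clock: 41.37
tcp_pos: [0.4374, -0.2148, 0.179]
orientation: [2.216, 2.224, 0.002]
contact_force: [0.1, 2.0, 6.0]
grip_width: 0.024
gripper_force: 39.6
```

Request:
{"method": "arm_command", "body": {"plan": [{"claw":1,"tx":0,"ty":0,"tz":-0.02,"ax":0,"ay":0,"az":0},{"claw":1,"tx":0,"ty":0,"tz":-0.025,"ax":0,"ay":0,"az":0},{"claw":1,"tx":0,"ty":0,"tz":-0.02,"ax":0,"ay":0,"az":0},{"claw":1,"tx":0,"ty":0,"tz":0,"ax":0,"ay":0,"az":0},{"claw":1,"tx":-0.0025,"ty":0.0312,"tz":0,"ax":0,"ay":0,"az":0},{"claw":1,"tx":-0.0025,"ty":0.0312,"tz":0,"ax":0,"ay":0,"az":0},{"claw":1,"tx":-0.0025,"ty":0.0312,"tz":0,"ax":0,"ay":0,"az":0},{"claw":1,"tx":-0.0025,"ty":0.0312,"tz":0,"ax":0,"ay":0,"az":0},{"claw":1,"tx":-0.0025,"ty":0.0312,"tz":0,"ax":0,"ay":0,"az":0},{"claw":1,"tx":-0.0025,"ty":0.0312,"tz":0,"ax":0,"ay":0,"az":0}]}}

```text
clock: 42.2
tcp_pos: [0.6253, -0.2288, 0.2423]
orientation: [-2.217, -2.225, 0.0]
contact_force: [0.8, -0.9, -0.4]
grip_width: 0.0242
gripper_force: 39.5
```

```bash
python3 -c "
from look import *
go(.625,-.229,.186,0);plugs()"
```

```text
t 42.2 tcp [ 0.6253 -0.2288  0.2423] head 0.2 F [ 0.8 -0.9 -0.4] M [-0.01 -0.03  0.02] w 0.0242 g 39.5 tilt [-0.001  0.001 -1.   ] j7 0.49
shift [-0.3 -0.2 56.3] az 0.2
top [(0.67, [0.417, -0.364, 0.003]), (0.49, [0.442, -0.299, 0.001])]
scene [(0.59, [0.44, -0.303, 0.0]), (0.5, [0.627, -0.229, 0.064]), (0.45, [0.418, -0.362, -0.002])]
```

Request:
{"method": "arm_command", "body": {"plan": [{"claw":1,"tx":0,"ty":0,"tz":0.025,"ax":0,"ay":0,"az":0},{"claw":1,"tx":0,"ty":0,"tz":0.02,"ax":0,"ay":0,"az":0},{"claw":1,"tx":0,"ty":0,"tz":0.007,"ax":0,"ay":0,"az":0},{"claw":1,"tx":0,"ty":0,"tz":0.004,"ax":0,"ay":0,"az":0},{"claw":1,"tx":0,"ty":0,"tz":0,"ax":0,"ay":0,"az":0},{"claw":1,"tx":0,"ty":0,"tz":0,"ax":0,"ay":0,"az":0},{"claw":0.5,"tx":0,"ty":0,"tz":0,"ax":0,"ay":0,"az":0},{"claw":0.5,"tx":0,"ty":0,"tz":0,"ax":0,"ay":0,"az":0},{"claw":0.5,"tx":0,"ty":0,"tz":0,"ax":0,"ay":0,"az":0},{"claw":0.5,"tx":0,"ty":0,"tz":0,"ax":0,"ay":0,"az":0}]}}

```text
clock: 43.23
tcp_pos: [0.6244, -0.2291, 0.1879]
orientation: [2.217, 2.225, 0.001]
contact_force: [-0.0, -0.6, -0.0]
grip_width: 0.0427
gripper_force: 0.0
```

Request:
{"method": "arm_command", "body": {"plan": [{"claw":0.5,"tx":0,"ty":0,"tz":-0.02,"ax":0,"ay":0,"az":0},{"claw":0.5,"tx":0,"ty":0,"tz":-0.02,"ax":0,"ay":0,"az":0},{"claw":0.5,"tx":0,"ty":0,"tz":-0.016,"ax":0,"ay":0,"az":0},{"claw":0.4,"tx":-0.012,"ty":-0.0308,"tz":0,"ax":0,"ay":0,"az":0},{"claw":0.4,"tx":-0.012,"ty":-0.0308,"tz":0,"ax":0,"ay":0,"az":0},{"claw":0.4,"tx":-0.012,"ty":-0.0308,"tz":0,"ax":0,"ay":0,"az":0},{"claw":0.4,"tx":-0.012,"ty":-0.0308,"tz":0,"ax":0,"ay":0,"az":0},{"claw":0.4,"tx":-0.012,"ty":-0.0308,"tz":0,"ax":0,"ay":0,"az":0},{"claw":0.4,"tx":-0.012,"ty":-0.0308,"tz":0,"ax":0,"ay":0,"az":0},{"claw":0.4,"tx":0,"ty":0,"tz":0,"ax":0,"ay":0,"az":0}]}}

```text
clock: 44.07
tcp_pos: [0.4329, -0.3048, 0.2434]
orientation: [-2.225, -2.214, 0.005]
contact_force: [-0.1, -0.2, -0.4]
grip_width: 0.0515
gripper_force: 0.0
```

```bash
python3 -c "
from look import *
go(.440,-.301,.178,0);plugs()"
```

```text
t 44.07 tcp [ 0.4329 -0.3048  0.2434] head -0.3 F [-0.1 -0.2 -0.4] M [-0.    0.01 -0.06] w 0.0515 g 0.0 tilt [-0.004 -0.    -1.   ] j7 0.73
shift [ 3.9  7.3 65.3] az -0.3
top [(0.7, [0.623, -0.228, 0.003]), (0.62, [0.443, -0.298, 0.001]), (0.6, [0.629, -0.197, 0.001])]
scene [(0.72, [0.417, -0.361, -0.002]), (0.63, [0.629, -0.193, 0.005]), (0.62, [0.626, -0.23, 0.002]), (0.54, [0.439, -0.304, 0.001])]
```

Request:
{"method": "arm_command", "body": {"plan": [{"claw":0.4,"tx":0,"ty":0,"tz":0,"ax":0,"ay":0,"az":0},{"claw":0.4,"tx":0,"ty":0,"tz":0.025,"ax":0,"ay":0,"az":0},{"claw":0.4,"tx":0,"ty":0,"tz":0.025,"ax":0,"ay":0,"az":0},{"claw":0.4,"tx":0,"ty":0,"tz":0.015,"ax":0,"ay":0,"az":0},{"claw":0.4,"tx":0,"ty":0,"tz":0,"ax":0,"ay":0,"az":0},{"claw":1,"tx":0,"ty":0,"tz":0,"ax":0,"ay":0,"az":0},{"claw":1,"tx":0,"ty":0,"tz":0,"ax":0,"ay":0,"az":0},{"claw":1,"tx":0,"ty":0,"tz":0,"ax":0,"ay":0,"az":0},{"claw":1,"tx":0,"ty":0,"tz":0,"ax":0,"ay":0,"az":0},{"claw":1,"tx":0,"ty":0,"tz":0,"ax":0,"ay":0,"az":0}]}}

```text
clock: 45.1
tcp_pos: [0.4402, -0.3018, 0.1792]
orientation: [2.216, 2.224, 0.001]
contact_force: [-0.3, 0.0, 4.0]
grip_width: 0.0237
gripper_force: 39.4
```

Request:
{"method": "arm_command", "body": {"plan": [{"claw":1,"tx":0,"ty":0,"tz":-0.02,"ax":0,"ay":0,"az":0},{"claw":1,"tx":0,"ty":0,"tz":-0.025,"ax":0,"ay":0,"az":0},{"claw":1,"tx":0,"ty":0,"tz":-0.02,"ax":0,"ay":0,"az":0},{"claw":1,"tx":0,"ty":0,"tz":0,"ax":0,"ay":0,"az":0},{"claw":1,"tx":0.0057,"ty":0.0298,"tz":0,"ax":0,"ay":0,"az":0},{"claw":1,"tx":0.0057,"ty":0.0298,"tz":0,"ax":0,"ay":0,"az":0},{"claw":1,"tx":0.0057,"ty":0.0298,"tz":0,"ax":0,"ay":0,"az":0},{"claw":1,"tx":0.0057,"ty":0.0298,"tz":0,"ax":0,"ay":0,"az":0},{"claw":1,"tx":0.0057,"ty":0.0298,"tz":0,"ax":0,"ay":0,"az":0},{"claw":1,"tx":0.0057,"ty":0.0298,"tz":0,"ax":0,"ay":0,"az":0}]}}

```text
clock: 45.93
tcp_pos: [0.6195, -0.2662, 0.2426]
orientation: [-2.217, -2.225, 0.0]
contact_force: [0.1, 0.2, -0.6]
grip_width: 0.0238
gripper_force: 39.4
```

```bash
python3 -c "
from look import *
plugs();go(.619,-.267,.186,0)"
```

```text
top [(0.72, [0.626, -0.197, 0.002]), (0.67, [0.417, -0.364, 0.003]), (0.61, [0.619, 0.039, 0.031]), (0.44, [0.624, -0.225, 0.002])]
scene [(0.65, [0.621, -0.265, 0.062]), (0.47, [0.418, -0.361, 0.002]), (0.42, [0.632, -0.192, 0.008])]
t 46.13 tcp [ 0.6185 -0.2661  0.2422] head 0.3 F [-0.6 -1.  -0.7] M [-0.06  0.01  0.07] w 0.0239 g 39.5 tilt [-0.001  0.    -1.   ] j7 0.55
shift [-0.9  0.5 56.2] az 0.3
```

Down, release, then to plug D (.417,−.363): dx −.202, dy −.097.

Request:
{"method": "arm_command", "body": {"plan": [{"claw":1,"tx":0,"ty":0,"tz":0.025,"ax":0,"ay":0,"az":0},{"claw":1,"tx":0,"ty":0,"tz":0.02,"ax":0,"ay":0,"az":0},{"claw":1,"tx":0,"ty":0,"tz":0.007,"ax":0,"ay":0,"az":0},{"claw":1,"tx":0,"ty":0,"tz":0.004,"ax":0,"ay":0,"az":0},{"claw":1,"tx":0,"ty":0,"tz":0,"ax":0,"ay":0,"az":0},{"claw":1,"tx":0,"ty":0,"tz":0,"ax":0,"ay":0,"az":0},{"claw":0.5,"tx":0,"ty":0,"tz":0,"ax":0,"ay":0,"az":0},{"claw":0.5,"tx":0,"ty":0,"tz":0,"ax":0,"ay":0,"az":0},{"claw":0.5,"tx":0,"ty":0,"tz":0,"ax":0,"ay":0,"az":0},{"claw":0.5,"tx":0,"ty":0,"tz":0,"ax":0,"ay":0,"az":0}]}}

```text
clock: 46.97
tcp_pos: [0.6186, -0.2669, 0.1879]
orientation: [2.217, 2.225, 0.001]
contact_force: [-0.3, 0.9, 0.0]
grip_width: 0.0431
gripper_force: 0.0
```

Request:
{"method": "arm_command", "body": {"plan": [{"claw":0.5,"tx":0,"ty":0,"tz":-0.02,"ax":0,"ay":0,"az":0},{"claw":0.5,"tx":0,"ty":0,"tz":-0.02,"ax":0,"ay":0,"az":0},{"claw":0.5,"tx":0,"ty":0,"tz":-0.016,"ax":0,"ay":0,"az":0},{"claw":0.4,"tx":-0.0162,"ty":-0.0337,"tz":0,"ax":0,"ay":0,"az":0},{"claw":0.4,"tx":-0.0162,"ty":-0.0337,"tz":0,"ax":0,"ay":0,"az":0},{"claw":0.4,"tx":-0.0162,"ty":-0.0337,"tz":0,"ax":0,"ay":0,"az":0},{"claw":0.4,"tx":-0.0162,"ty":-0.0337,"tz":0,"ax":0,"ay":0,"az":0},{"claw":0.4,"tx":-0.0162,"ty":-0.0337,"tz":0,"ax":0,"ay":0,"az":0},{"claw":0.4,"tx":-0.0162,"ty":-0.0337,"tz":0,"ax":0,"ay":0,"az":0},{"claw":0.4,"tx":0,"ty":0,"tz":0,"ax":0,"ay":0,"az":0}]}}

```text
clock: 47.8
tcp_pos: [0.4086, -0.3689, 0.2436]
orientation: [-2.228, -2.212, 0.006]
contact_force: [-0.2, -0.1, -0.3]
grip_width: 0.0511
gripper_force: 0.0
```

```bash
python3 -c "
from look import *
plugs();go(.417,-.363,.178,0)"
```

```text
top [(0.55, [0.591, 0.043, -0.002]), (0.53, [0.626, -0.228, 0.003]), (0.5, [0.626, -0.197, 0.003]), (0.49, [0.624, -0.265, 0.004])]
scene [(0.64, [0.625, -0.229, 0.005]), (0.63, [0.418, -0.362, -0.001]), (0.62, [0.618, -0.267, 0.004]), (0.55, [0.631, -0.191, 0.004])]
t 48.0 tcp [ 0.4175 -0.3644  0.2435] head 0.3 F [-0.1  0.2  0. ] M [-0.02  0.   -0.01] w 0.0513 g 0.0 tilt [ 0.001 -0.    -1.   ] j7 0.85
shift [ 1.4 -0.6 65.5] az 0.3
```

Grip D, carry to (.614,−.304): dx .197, dy +.060.

Request:
{"method": "arm_command", "body": {"plan": [{"claw":0.4,"tx":0.001,"ty":0,"tz":0,"ax":0,"ay":0,"az":0},{"claw":0.4,"tx":0,"ty":0,"tz":0.025,"ax":0,"ay":0,"az":0},{"claw":0.4,"tx":0,"ty":0,"tz":0.025,"ax":0,"ay":0,"az":0},{"claw":0.4,"tx":0,"ty":0,"tz":0.015,"ax":0,"ay":0,"az":0},{"claw":0.4,"tx":0,"ty":0,"tz":0,"ax":0,"ay":0,"az":0},{"claw":1,"tx":0,"ty":0,"tz":0,"ax":0,"ay":0,"az":0},{"claw":1,"tx":0,"ty":0,"tz":0,"ax":0,"ay":0,"az":0},{"claw":1,"tx":0,"ty":0,"tz":0,"ax":0,"ay":0,"az":0},{"claw":1,"tx":0,"ty":0,"tz":0,"ax":0,"ay":0,"az":0},{"claw":1,"tx":0,"ty":0,"tz":0,"ax":0,"ay":0,"az":0}]}}

```text
clock: 48.83
tcp_pos: [0.417, -0.364, 0.1792]
orientation: [2.216, 2.224, 0.001]
contact_force: [0.4, 0.6, 3.7]
grip_width: 0.0239
gripper_force: 39.5
```

Request:
{"method": "arm_command", "body": {"plan": [{"claw":1,"tx":0,"ty":0,"tz":-0.02,"ax":0,"ay":0,"az":0},{"claw":1,"tx":0,"ty":0,"tz":-0.025,"ax":0,"ay":0,"az":0},{"claw":1,"tx":0,"ty":0,"tz":-0.02,"ax":0,"ay":0,"az":0},{"claw":1,"tx":0,"ty":0,"tz":0,"ax":0,"ay":0,"az":0},{"claw":1,"tx":0.0098,"ty":0.0328,"tz":0,"ax":0,"ay":0,"az":0},{"claw":1,"tx":0.0098,"ty":0.0328,"tz":0,"ax":0,"ay":0,"az":0},{"claw":1,"tx":0.0098,"ty":0.0328,"tz":0,"ax":0,"ay":0,"az":0},{"claw":1,"tx":0.0098,"ty":0.0328,"tz":0,"ax":0,"ay":0,"az":0},{"claw":1,"tx":0.0098,"ty":0.0328,"tz":0,"ax":0,"ay":0,"az":0},{"claw":1,"tx":0.0098,"ty":0.0328,"tz":0,"ax":0,"ay":0,"az":0}]}}

```text
clock: 49.67
tcp_pos: [0.6143, -0.3033, 0.2426]
orientation: [-2.217, -2.225, 0.0]
contact_force: [-0.1, -0.1, -0.9]
grip_width: 0.0235
gripper_force: 39.4
```

```bash
python3 -c "
from look import *
plugs();go(.614,-.304,.186,0)"
```

```text
top [(0.64, [0.626, -0.199, 0.003]), (0.62, [0.624, -0.231, 0.003]), (0.57, [0.619, -0.264, 0.005])]
scene [(0.72, [0.632, -0.197, 0.004]), (0.58, [0.625, -0.228, 0.004]), (0.53, [0.618, -0.298, 0.061])]
t 49.87 tcp [ 0.6136 -0.3032  0.2422] head 0.3 F [-1.1 -0.6 -1.4] M [-0.06  0.04 -0.01] w 0.0240 g 39.5 tilt [-0.001  0.    -1.   ] j7 0.60
shift [-0.8  0.5 56.2] az 0.3
```

Request:
{"method": "arm_command", "body": {"plan": [{"claw":1,"tx":0,"ty":0,"tz":0.025,"ax":0,"ay":0,"az":0},{"claw":1,"tx":0,"ty":0,"tz":0.02,"ax":0,"ay":0,"az":0},{"claw":1,"tx":0,"ty":0,"tz":0.007,"ax":0,"ay":0,"az":0},{"claw":1,"tx":0,"ty":0,"tz":0.004,"ax":0,"ay":0,"az":0},{"claw":1,"tx":0,"ty":0,"tz":0,"ax":0,"ay":0,"az":0},{"claw":1,"tx":0,"ty":0,"tz":0,"ax":0,"ay":0,"az":0},{"claw":0.5,"tx":0,"ty":0,"tz":0,"ax":0,"ay":0,"az":0},{"claw":0.5,"tx":0,"ty":0,"tz":0,"ax":0,"ay":0,"az":0},{"claw":0.5,"tx":0,"ty":0,"tz":0,"ax":0,"ay":0,"az":0},{"claw":0.5,"tx":0,"ty":0,"tz":0,"ax":0,"ay":0,"az":0}]}}

```text
clock: 50.7
tcp_pos: [0.6133, -0.3044, 0.1879]
orientation: [2.217, 2.225, 0.001]
contact_force: [-0.4, -0.2, -0.3]
grip_width: 0.0427
gripper_force: 0.0
```

Request:
{"method": "arm_command", "body": {"plan": [{"claw":0.5,"tx":0,"ty":0,"tz":-0.02,"ax":0,"ay":0,"az":0},{"claw":0.5,"tx":0,"ty":0,"tz":-0.03,"ax":0,"ay":0,"az":0},{"claw":0.5,"tx":0,"ty":0,"tz":-0.03,"ax":0,"ay":0,"az":0},{"claw":0.5,"tx":-0.02,"ty":-0.03,"tz":-0.03,"ax":0,"ay":0,"az":0},{"claw":0.5,"tx":-0.02,"ty":-0.03,"tz":-0.02,"ax":0,"ay":0,"az":0},{"claw":0.5,"tx":-0.02,"ty":-0.03,"tz":0,"ax":0,"ay":0,"az":0},{"claw":0.5,"tx":-0.02,"ty":-0.03,"tz":0,"ax":0,"ay":0,"az":0},{"claw":0.5,"tx":-0.02,"ty":-0.03,"tz":0,"ax":0,"ay":0,"az":0},{"claw":0.5,"tx":0,"ty":0,"tz":0,"ax":0,"ay":0,"az":0},{"claw":0.5,"tx":0,"ty":0,"tz":0,"ax":0,"ay":0,"az":0}]}}

```text
clock: 51.53
tcp_pos: [0.4642, -0.4046, 0.3145]
orientation: [2.223, 2.219, -0.001]
contact_force: [0.4, 0.9, -0.1]
grip_width: 0.0424
gripper_force: 0.0
```

```bash
python3 - <<'E'
from look import *
plugs()
g=[]
for c,(ox,oy) in(("top",(75,305)),("scene",(350,60))):
    im=cv2.convertScaleAbs(r.grab_frame(c)[:,:,::-1],alpha=1.5)
    g.append((crop(im,ox,oy,66,60,4.5),crop(im,*((200,195) if c=="top" else (240,150)),230,110 if c=="top" else 210,1)))
    for t in("block","digital_gauge","dial_gauge","transmitter"):print(c,t,[(round(d["confidence"],2),w(c,d["location"]).round(3).tolist()) for d in r.tip_of(t,c)][:1])
    if c=="top":T=crop(im,195,195,230,110,2.6)
    else:S=crop(im,240,160,180,210,1.5)
top=np.hstack([T]);bot=np.hstack([g[0][0],g[1][0]])
H=np.zeros((600,800,3),np.uint8);H[:286,:598]=T;H[286:286+270,:594]=bot[:270,:594];H[286:,600:]=cv2.resize(S,(200,233))[:0].sum() if 0 else 0
s=cv2.resize(S,(200,233));H[300:533,600:]=s
cv2.imwrite("pics/fin.png",H)
E
```

```text
top [(0.71, [0.611, -0.304, 0.003]), (0.68, [0.626, -0.196, -0.0]), (0.58, [0.625, -0.227, 0.003]), (0.5, [0.619, -0.263, 0.004])]
scene [(0.71, [0.61, -0.302, 0.002]), (0.7, [0.627, -0.228, 0.004]), (0.64, [0.631, -0.193, 0.006]), (0.61, [0.616, -0.266, 0.004])]
top block [(0.57, [0.619, 0.038, 0.03])]
top digital_gauge [(0.66, [0.786, 0.103, -0.004])]
top dial_gauge [(0.9, [0.751, -0.096, 0.001])]
top transmitter [(0.79, [0.614, -0.492, -0.003])]
scene block [(0.88, [0.62, 0.041, 0.033])]
scene digital_gauge [(0.93, [0.784, 0.105, -0.001])]
scene dial_gauge [(0.73, [0.752, -0.095, -0.0])]
scene transmitter [(0.91, [0.611, -0.487, 0.001])]
```

View pics/fin.png

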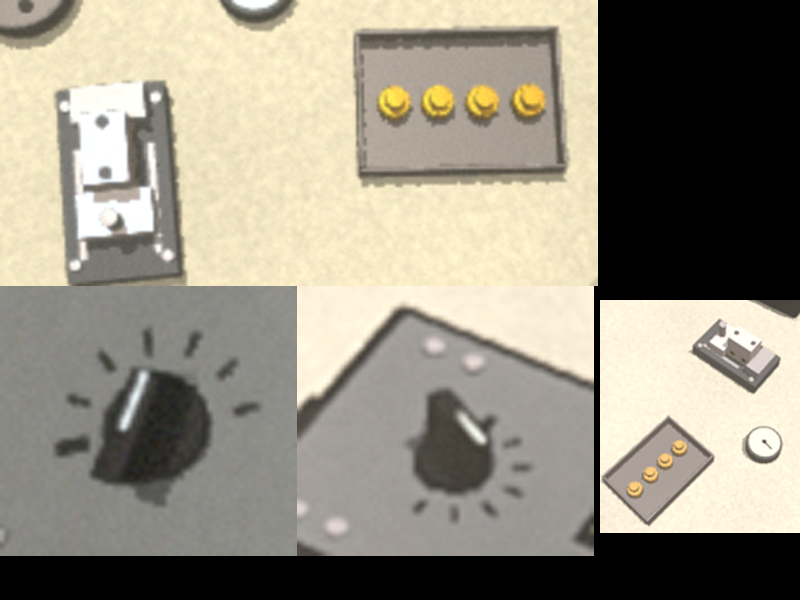

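```bash
python3 - <<'E'
from h import *
a,b=atz("top",(102.1,336.6),.127),atz("top",(107.2,324.1),.127);d=b-a;print("now",np.degrees(np.arctan2(d[1],d[0])))
f=lambda u,v:atz("top",(75+u/6,305+v/6),.127)
d=f(90,204)-f(165,188);print("at 0",np.degrees(np.arctan2(d[1],d[0])))
E
```

```text
now -27.286717372118808
at 0 92.82482040066974
```

Turned exactly 120.1°, which is four clicks. Everything else checks out, so I'm handing in.

```bash
python3 -c "
from bench import r
print(r.hand_in())"
```

```text
the job is handed in; nothing more can be done
None
```

The job is handed in, with no verdict returned: the selector went to its end stop before the jaw opened, the block is turned and clamped by its end faces, the selector is four clicks up (120° measured), all four plugs are on the tray floor, and the gauges and transmitter have not moved.

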